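Pack away the washed slicer set

ROBOT

A 6-joint arm with a two-finger parallel gripper is mounted at the origin on the work surface. World frame = base frame: x ahead of the robot, y to its left, z up, the work surface at z = 0. Lengths are in m, angles in rad, forces in N, time in s.
With the tool pointing down it reaches from about 0.35 to 0.775 m from the base axis. Payload 5.5 kg.
Tool frame: the origin (TCP) lies on the centre line of the jaws, within the pads' length; the fingertips stand 17 mm ahead of it and the grasp point (between the pads) lies 2 mm behind it; z points along the fingers, y is the direction in which the jaws open and shut (so a half turn about z gives the same grasp; the last joint's range is limited). The gripper opens to 85 mm and grips with 20 to 120 N. Pads are 22 mm wide; open, the fingers measure 114 mm over their backs; the gripper's body (76 mm by 85 mm) begins 54 mm behind the grasp point. The pads swing forward as they close: fully open they stand 13 mm farther back than shut.
Start: joints at [1.072, 0.313, 0.046, 1.304, 0, 1.431], TCP at [0.202, 0.538, 0.248] pointing down, gripper open.
Joint ranges: [-2.76, 2.76], [-0.86, 1.69], [-1.03, 1.26], [-2.2, 2.34], [-1.47, 1.5], [-3.14, 3.14]. Speed limits (rad/s): [2.57, 2.57, 3.14, 3.14, 3.14, 3.14].

INTERFACE

Orientations are given as a unit quaternion [w, x, y, z].
In Python, from workcell import env gives the robot as it stands.
- The arm moves only by the tool servo_tool, never from a script. Its argument "increments" is a list of rows, each an object of numbers: "claw": the closure, from 0 (fully open) to 1 (shut); "x", "y", "z": the shift along the world's x, y, z in units of 25 mm (1.0 is 25 mm); "ax", "ay", "az": the turn, a rotation vector about the world's x, y, z in units of 8 degrees (1.0 is 8 degrees). A call has 1 to 5 rows; each row shifts and turns the commanded pose from where the row before left it; what a row does not reach is not made up. A row lasts 1/10 s, in which the tool goes at most 50 mm and 8.59 degrees, less where a joint would pass 70% of its speed; a pose out of reach is approached as far as the arm can. A call is refused whole if a number of a shift passes 1 or a number of a turn 1, either way. A call with a gripper value outside its range is refused whole. The fingers move at their own pace and stop on an object; "newtons" is the grip in N (left out, the last holds). Time passes only in rows, so rows that do not move let the fingers close. It gives the time, the measured TCP pose, the force and the opening at its end, in the units of the state.
- env.get_state(): the state, without advancing time (a new reading comes with each control period).
- env.read_camera(name): name is "side" or "top"; returns the picture (400x640x3 uint8, red, green, blue); there is no depth.
- env.calibration(name): a dict with "K" (3x3 intrinsics, pixels), "world_to_cam" (4x4, takes a point from world to camera coordinates). Camera axes: x right, y down, z forward; pixel columns grow to the right and rows downward; lengths in m; the calibration is good to about 2 mm. A picture is of the moment at which its call begins. calibration takes no time and is no camera call.
- env.hand_in(): hands the job in, once; it reports no verdict.
The state is a dict: "clock": time; "joint_pos": joint angles; "qvel": joint speeds; "tau": joint torques, N m; "tcp_pos": TCP position; "orientation": TCP orientation; "wrist_force": force on the tool from outside, world axes, zero at the start; "ft_torque": the same for the moment, N m; "finger_gap": finger opening in m.
Only numpy, scipy, OpenCV 4.12 (cv2) and the standard library are available. Lean on these libraries where they do the work, as an engineer would, in place of code of your own. Each camera call takes 0.05 s, during which the arm holds its last target.

TASK

Put the washed slicer set away: slide the lock bar of the storage case back out of the way, press every insert on the worktop fully home in the recess of its own length, then slide the lock bar fully over to lock them in. Hang every small draining basket by its handle on the stand, one to a hook, and leave the other kitchen things where they are.

Things in the scene. Friction and masses are not known exactly. Their poses are not given: they have to be found in the camera images.
- case: Fixed slicer storage case, white block 150 (x) x 256 (y) x 24 mm high. Origin: centre of its underside; x points to the side with the lock bar. Three rectangular recesses 14 mm deep, 78 mm apart along y, long sides along x, each 3 mm longer and wider in all than its insert; their ends by the lock bar are in line.
- lock (a joint): Grey lock bar sliding along the case's y on top of its +x side (friction about 2 N). 0 m: unlocked, its three teeth (15 mm wide, 8 mm over the insert ends, 4 mm above the case's top) stand in the gaps beside the recesses. 0.036 m (moved to the case's +y): locked, teeth over the recess ends; inserts can then not go in or out.
- lock_grip (a point): Centre of the top of the lock bar's upright grip block, 24 (x) x 20 (y) x 32 mm high, its top 66 mm above the worktop; moves with the bar. Take it across its 20 mm (along the case's y) and slide, or push it from the side.
- stand: Fixed drip stand: wooden foot 130 x 240 x 12 mm, 16 mm steel post at x = +50 mm, cross bar along y at 170 mm height, and two hooks (rod 10 mm) from the cross bar towards the stand's -x. Origin: centre of the underside. Each hook has its low point at x = 0, y = +-82 mm, and an upturned tip at x = -32 mm, its top 192 mm up.
- hook_left (a point): Resting point of the hook on the stand's +y side: top of the rod at its low point, 164 mm above the worktop. Axes as the stand: the hook's tip points to -x.
- hook_right (a point): Resting point of the hook on the stand's -y side, otherwise the same.
- insert_long: Slicer insert: white plastic plate 100 (x) x 54 (y) x 14 mm thick with narrow steel strips on top and a grey upright grip rib in the middle, 34 (x) x 14 (y) mm, its top 46 mm above the plate's underside. 90 g. Origin: centre of the underside; x along the 100 mm. May be put in either way round. May be absent.
- recess_long (a point): Centre of the floor of the 103 x 57 mm recess (right-hand one seen from the case's -x side; 14 mm below the case's top, 10 mm above the worktop); axes as the case.
- insert_mid: Slicer insert: white plastic plate 84 (x) x 54 (y) x 14 mm thick with narrow steel strips on top and a grey upright grip rib in the middle, 34 (x) x 14 (y) mm, its top 46 mm above the plate's underside. 90 g. Origin: centre of the underside; x along the 84 mm. May be put in either way round. May be absent.
- recess_mid (a point): Centre of the floor of the 87 x 57 mm recess (middle one seen from the case's -x side; 14 mm below the case's top, 10 mm above the worktop); axes as the case.
- insert_short: Slicer insert: white plastic plate 68 (x) x 54 (y) x 14 mm thick with narrow steel strips on top and a grey upright grip rib in the middle, 34 (x) x 14 (y) mm, its top 46 mm above the plate's underside. 90 g. Origin: centre of the underside; x along the 68 mm. May be put in either way round. May be absent.
- recess_short (a point): Centre of the floor of the 71 x 57 mm recess (left-hand one seen from the case's -x side; 14 mm below the case's top, 10 mm above the worktop); axes as the case.
- basket_a: White draining basket, 70 (x) x 80 (y) x 50 mm high, open on top, 160 g, with a steel arch handle (rod 8 mm) in its y-z plane: legs at y = +-38 mm up to 106 mm, peak in the middle; on the peak a wooden grip block 24 x 24 x 36 mm, its top 156 mm up. Origin: centre of the underside. A hook goes under the arch along x. Both baskets are alike. May be absent.
- basket_a_arch (a point): Underside of the arch at its peak, 112 mm above the basket's underside; this is what rests on a hook.
- basket_b: White draining basket, 70 (x) x 80 (y) x 50 mm high, open on top, 160 g, with a steel arch handle (rod 8 mm) in its y-z plane: legs at y = +-38 mm up to 106 mm, peak in the middle; on the peak a wooden grip block 24 x 24 x 36 mm, its top 156 mm up. Origin: centre of the underside. A hook goes under the arch along x. Both baskets are alike. May be absent.
- basket_b_arch (a point): Underside of the arch at its peak, 112 mm above the basket's underside; this is what rests on a hook.
- jam_jar: Jam jar, 62 mm wide, 85 mm high; bystander. Origin: underside.
- jar_lid: Loose steel jar lid, 68 mm wide, 12 mm high, lying on the worktop; bystander. Origin: underside.
- spoon: Spoon 160 mm long lying on the worktop; bystander.
- canister: Steel canister, 80 mm wide, 130 mm high; bystander. Origin: underside.
- biscuit_box: Cardboard box 80 x 160 x 35 mm; bystander. Origin: underside.
Not all that is in view belongs to the job. Leave any blue look-alike of the insert_long alone.

How it is judged:
By the outcome, as a careful person would: the job done as asked, in the order asked, and still so for the second after the job is handed in, with the robot touching nothing.
Of insert_long, insert_mid, insert_short only 2 to 3 are there at a start; the rules pass over those that are not, and their reading is None.
Of basket_a, basket_b only 1 to 2 are there at a start; the rules pass over those that are not, and their reading is None.
At some moment in a run one of insert_long, insert_mid, insert_short may be knocked a few centimetres aside while the robot is not near it.
It also fails if it takes over 210 s, if anything falls off the work surface, if the arm or the gripper's body presses on something with over 40 N, if the wrist force passes 120 N, or if a joint passes its speed limit or range.

## Working session

There is one attempt and no reset: what is moved stays moved. The work goes in short steps, Python scripts to look and compute and a tool call to move; the robot and the scene stay as the last step left them, time stands still between calls to the robot, and variables do not carry over. Pictures are saved under pics/ and viewed, and the job is handed in when it is done.

Besides the shell and the picture viewer there is one more tool, called after "Call:" as name(argument=value, ...), one argument or row to a line, values as JSON. servo_tool: Moves the arm, as the interface text tells. Its arguments: {"type":"object","properties":{"increments":{"type":"array"},"newtons":{"type":"number"}},"required":["increments"]}

```bash
ls; mkdir -p pics
python3 - <<'E'
from workcell import env
import cv2
for n in("top","side"):
    im=env.read_camera(n); cv2.imwrite(f"pics/{n}0.png",im[:,:,::-1])
    c=env.calibration(n); print(n,c["K"],c["world_to_cam"])
print(env.get_state())
E
```

```text
pics
top [[414.65692698   0.         324.26462098]
 [  0.         414.65692698 201.89154623]
 [  0.           0.           1.        ]] [[-0.00273682 -0.9999802  -0.00566618 -0.00385972]
 [-0.98788009  0.00358299 -0.15517758  0.52744259]
 [ 0.15519481  0.00517281 -0.98787034  1.14155224]
 [ 0.          0.          0.          1.        ]]
side [[426.00934705   0.         320.10240644]
 [  0.         426.00934705 200.68432447]
 [  0.           0.           1.        ]] [[ 0.89728051 -0.4410259  -0.01959207 -0.48573357]
 [-0.32620312 -0.63245982 -0.70255683  0.27217551]
 [ 0.29745456  0.63678154 -0.7113579   0.97993551]
 [ 0.          0.          0.          1.        ]]
{'clock': 0.1, 'joint_pos': array([ 1.07240002e+00,  3.13916498e-01,  4.51026047e-02,  1.30359906e+00,
       -1.64294800e-05,  1.43115176e+00]), 'qvel': array([-5.24309666e-04, -8.88585059e-04,  2.23688424e-03, -3.85073688e-04,
       -8.52544381e-05,  3.67348641e-04]), 'tau': array([ 3.41296778e-03, -4.81725740e+01,  2.99243993e+01,  1.27940890e-02,
       -8.07467245e-05, -8.17347512e-06]), 'tcp_pos': array([0.20171894, 0.53800376, 0.24750712]), 'orientation': array([-2.45716001e-04,  1.78415427e-01,  9.83954919e-01, -7.70103648e-04]), 'wrist_force': array([ 0.28891059, -0.40266529, -0.03580012]), 'ft_torque': array([-0.00206024,  0.02986613,  0.00062841]), 'finger_gap': 0.08560585838790995}
```

View pics/top0.png

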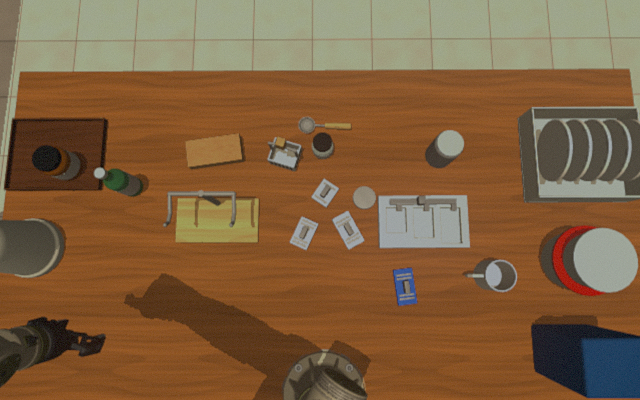

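View pics/side0.png

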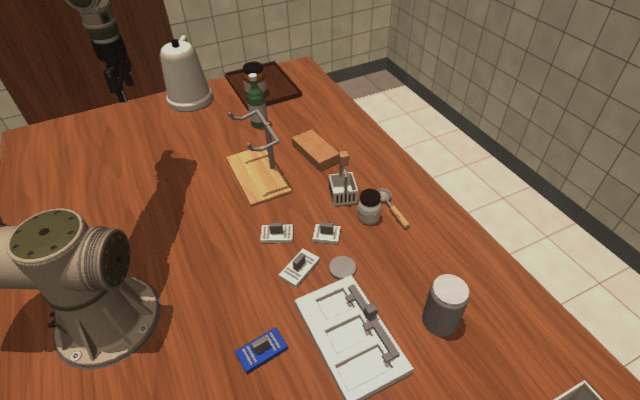

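The top view shows the case at (423,221), three white inserts at (325,193), (304,233) and (348,230), one basket at (285,153), the stand at (217,218), and the blue decoy at (405,286). I'll enlarge these areas to measure them.

```bash
cat > h.py <<'E'
import numpy as np, cv2
from workcell import env
def cal(n):
    c=env.calibration(n); return np.array(c["K"]),np.array(c["world_to_cam"])
def px2w(n,uv,z):
    K,T=cal(n); R=T[:3,:3];t=T[:3,3]
    d=R.T@np.linalg.inv(K)@np.array([uv[0],uv[1],1.]); c=-R.T@t
    return c+d*(z-c[2])/d[2]
def proj(n,p):
    K,T=cal(n); q=K@(T[:3,:3]@np.asarray(p,float)+T[:3,3]); return q[:2]/q[2]
def crop(im,x0,y0,x1,y1,s,fn):
    c=cv2.resize(im[y0:y1,x0:x1],None,fx=s,fy=s,interpolation=cv2.INTER_CUBIC)[:,:,::-1].copy()
    st=10
    for x in range((x0+st-1)//st*st,x1,st):
        cv2.line(c,((x-x0)*s,0),((x-x0)*s,5 if x%50 else 12),(0,255,255),1)
        if x%20==0: cv2.putText(c,str(x),((x-x0)*s+1,18),0,.35,(0,255,255),1)
    for y in range((y0+st-1)//st*st,y1,st):
        cv2.line(c,(0,(y-y0)*s),(5,(y-y0)*s),(0,255,255),1)
        if y%20==0: cv2.putText(c,str(y),(6,(y-y0)*s+4),0,.35,(0,255,255),1)
    cv2.imwrite(fn,c)
E
python3 - <<'E'
from h import *
t=cv2.imread("pics/top0.png")[:,:,::-1]; s=cv2.imread("pics/side0.png")[:,:,::-1]
crop(t,280,170,380,260,8,"pics/a1.png")   # inserts
crop(t,370,185,480,255,7,"pics/a2.png")   # case
crop(t,155,125,315,255,5-1,"pics/a3.png")
crop(s,220,90,380,220,4,"pics/a4.png")
crop(s,230,210,420,400,3,"pics/a5.png")
E
```

```text
(no output)
```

View pics/a1.png

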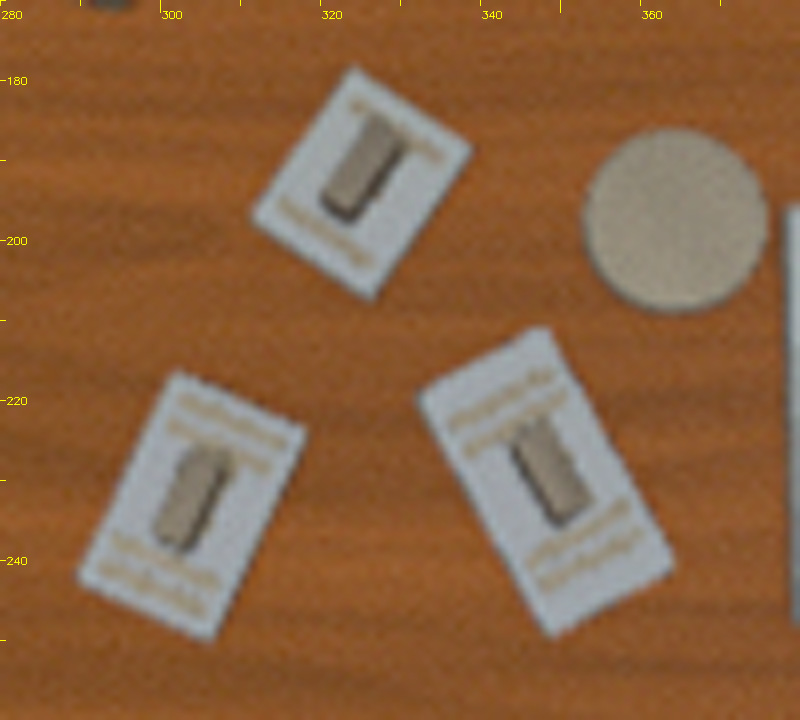

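View pics/a2.png

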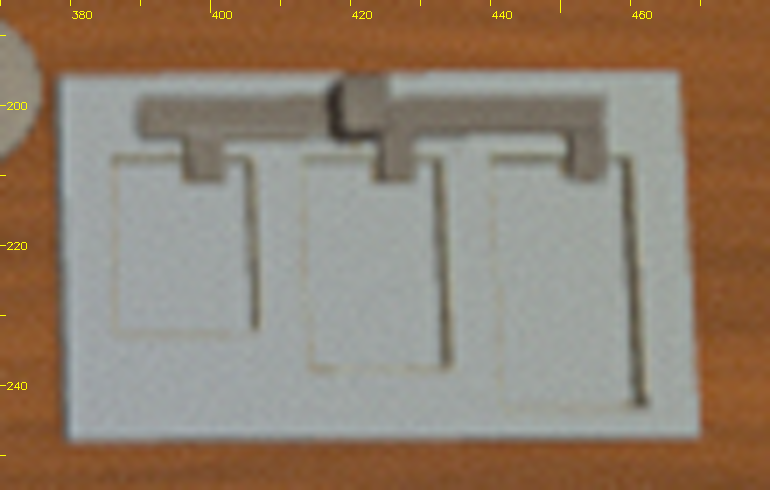

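View pics/a3.png

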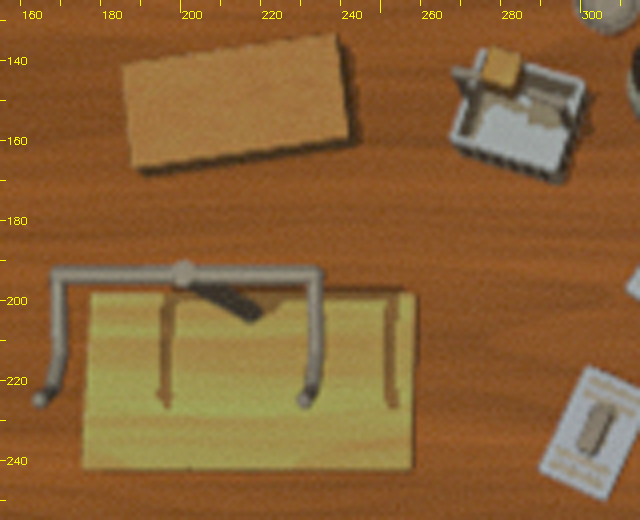

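View pics/a4.png

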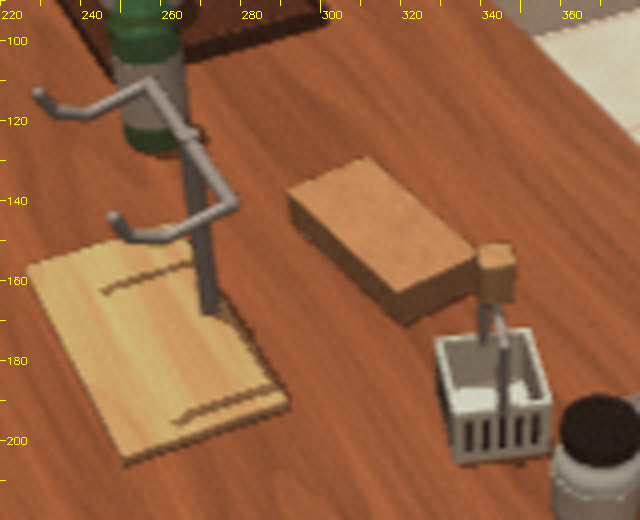

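View pics/a5.png

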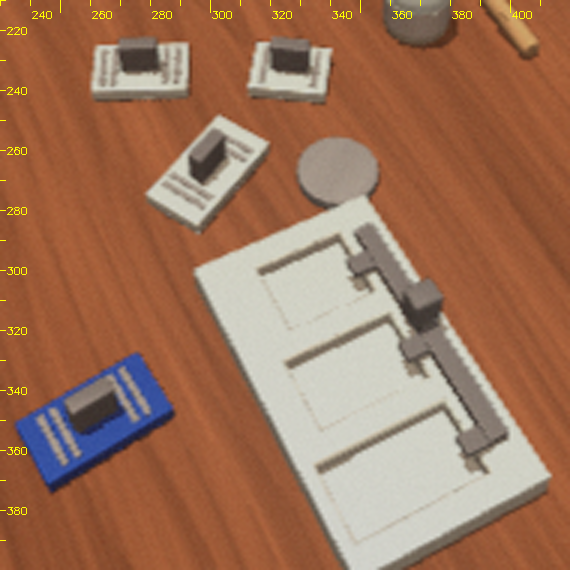

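```bash
cat >> h.py <<'E'
from scipy.optimize import least_squares
def fit(pts3,obs,x0):
    """pts3 list of body pts, obs list of (cam,uv); x=[x,y,yaw]"""
    def r(x):
        c,s=np.cos(x[2]),np.sin(x[2]); o=[]
        for p,(n,uv) in zip(pts3,obs):
            o+=list(proj(n,[x[0]+c*p[0]-s*p[1],x[1]+s*p[0]+c*p[1],p[2]])-uv)
        return o
    q=least_squares(r,x0,loss='soft_l1'); return q.x,np.sqrt(np.mean(np.square(r(q.x))))
def rect(L,W,z): return [(L/2,W/2,z),(L/2,-W/2,z),(-L/2,-W/2,z),(-L/2,W/2,z)]
E
python3 - <<'E'
from h import *
for n,c in dict(A=[(323.5,178.3),(338.7,188.8),(326.5,207.3),(311.5,197)],B=[(301.5,216.5),(318,223.5),(306.5,250),(289.5,242)],C=[(347.8,211),(364.2,241),(349,249.3),(332,219.5)]).items():
    w=np.array([px2w("top",u,.014) for u in c]); e=np.linalg.norm(w-np.roll(w,-1,0),axis=1); print(n,w.mean(0).round(4),e.round(4))
t=lambda x,y:(370+x/7,185+y/7)
w=[px2w("top",t(*u),.024) for u in [(62,73),(680,71),(700,438),(70,438)]]
print(np.round(w,4))
rec={}
for n,c in dict(s=[(112,157),(255,157),(258,330),(113,332)],m=[(302,157),(440,157),(450,368),(308,370)],l=[(490,157),(631,157),(645,405),(500,410)]).items():
    w=np.array([px2w("top",t(*u),.024) for u in c]); print(n,w.round(4).tolist(),np.linalg.norm(w-np.roll(w,-1,0),axis=1).round(4))
# lock
print('grip top',px2w("top",t(361,107-0),.066),px2w("top",t(365,102),.066))
print('teeth',[px2w("top",t(x,170),.032) for x in (183,223,375,415,568,606)])
# stand
f=lambda x,y:(155+x/4,125+y/4)
print('foot',np.round([px2w("top",f(*u),.012) for u in [(91,293),(416,294),(412,468),(83,467)]],4))
print('tips',[px2w("top",f(*u),.19) for u in [(40,398),(304,398)]], 'bar',[px2w("top",f(*u),.17) for u in [(58,275),(316,275)]])
print('grip',px2w("top",f(504,66),.156))
print('basket rim',np.round([px2w("top",f(*u),.05) for u in [(482,48),(583,80),(562,175),(455,135)]],4))
for p in [(0.0,0,0)]: 
  for n in("top","side"):
    K,T=cal(n); print(n,-T[:3,:3].T@T[:3,3])
E
```

```text
A [ 0.5586 -0.0078  0.014 ] [0.0546 0.0654 0.0534 0.0659]
B [0.4412 0.0536 0.014 ] [0.0521 0.083  0.0541 0.0812]
C [ 0.449  -0.0743  0.014 ] [0.0986 0.0499 0.0986 0.0523]
[[ 0.5485 -0.1638  0.024 ]
 [ 0.5484 -0.4193  0.024 ]
 [ 0.3973 -0.4189  0.024 ]
 [ 0.3981 -0.1635  0.024 ]]
s [[0.5133, -0.1836, 0.024], [0.5131, -0.2424, 0.024], [0.4417, -0.2413, 0.024], [0.4411, -0.1821, 0.024]] [0.0589 0.0714 0.0592 0.0722]
m [[0.513, -0.2618, 0.024], [0.5128, -0.3186, 0.024], [0.426, -0.3189, 0.024], [0.4254, -0.2611, 0.024]] [0.0568 0.0868 0.0578 0.0877]
l [[0.5128, -0.3391, 0.024], [0.5125, -0.3971, 0.024], [0.4107, -0.3973, 0.024], [0.4089, -0.3384, 0.024]] [0.058  0.1018 0.059  0.1039]
grip top [ 0.52707563 -0.27712681  0.066     ] [ 0.52908829 -0.27879809  0.066     ]
teeth [array([ 0.50668569, -0.21127474,  0.032     ]), array([ 0.50662809, -0.22762181,  0.032     ]), array([ 0.50640928, -0.28971723,  0.032     ]), array([ 0.50635172, -0.30605196,  0.032     ]), array([ 0.50613164, -0.36850856,  0.032     ]), array([ 0.506077  , -0.38401483,  0.032     ])]
foot [[0.5444 0.4244 0.012 ]
 [0.5428 0.1858 0.012 ]
 [0.4157 0.1859 0.012 ]
 [0.4171 0.4235 0.012 ]]
tips [array([0.4488734 , 0.38773457, 0.19      ]), array([0.44833191, 0.22429321, 0.19      ])] bar [array([0.52964352, 0.38855178, 0.17      ]), array([0.52902714, 0.22379934, 0.17      ])]
grip [0.67080636 0.1073711  0.156     ]
basket rim [[0.7173 0.1355 0.05  ]
 [0.6929 0.062  0.05  ]
 [0.6225 0.0766 0.05  ]
 [0.6524 0.154  0.05  ]]
top [ 0.34387649 -0.01165449  1.20953099]
side [ 0.23313748 -0.66608585  0.8787871 ]
```

Call:
servo_tool(
  increments=[
    {"x":0.6,"y":-1,"az":0.5,"claw":0},
    {"x":0.6,"y":-1,"az":0.5},
    {"x":0.6,"y":-1,"az":0.5},
    {"x":0.6,"y":-1,"az":0.5},
    {"x":0.6,"y":-1,"az":0.58},
  ],
  newtons=40,
)

```text
schema error: expected keys claw, x, y, z, ax, ay, az
```

Call:
servo_tool(
  increments=[
    {"x":0.6,"y":-1},
    {"x":0.6,"y":-1},
    {"x":0.6,"y":-1},
    {"x":0.6,"y":-1},
    {"x":0.6,"y":-1},
  ],
)

```text
schema error: expected keys claw, x, y, z, ax, ay, az
```

Call:
servo_tool(
  increments=[
    {"x":0.6,"y":-1},
    {"x":0.6,"y":-1},
    {"x":0.6,"y":-1},
    {"x":0.6,"y":-1},
    {"x":0.6,"y":-1},
  ],
)

```text
schema error: expected keys claw, x, y, z, ax, ay, az
```

Call:
servo_tool(
  increments=[
    {"x":0.5,"y":-1},
    {"x":0.5,"y":-1},
    {"x":0.5,"y":-1},
    {"x":0.5,"y":-1},
    {"x":0.5,"y":-1},
  ],
)

```text
schema error: expected keys claw, x, y, z, ax, ay, az
```

Call:
servo_tool(
  increments=[
    {"x":0.3,"y":-1},
    {"x":0.3,"y":-1},
    {"x":0.3,"y":-1},
    {"y":-1},
    {"y":-1},
  ],
)

```text
schema error: expected keys claw, x, y, z, ax, ay, az
```

Call:
servo_tool(
  increments=[
    {"y":-1,"z":-0.5},
    {"y":-1,"z":-0.5},
    {"y":-1,"z":-0.5},
    {"y":-1,"z":-0.5},
    {"y":-1,"z":-0.5},
  ],
)

```text
schema error: expected keys claw, x, y, z, ax, ay, az
```

All the keys are required in every row.

Call:
servo_tool(
  increments=[
    {"claw":0,"x":0.6,"y":-1,"z":0,"ax":0,"ay":0,"az":0.5},
    {"claw":0,"x":0.6,"y":-1,"z":0,"ax":0,"ay":0,"az":0.5},
    {"claw":0,"x":0.6,"y":-1,"z":0,"ax":0,"ay":0,"az":0.5},
    {"claw":0,"x":0.6,"y":-1,"z":0,"ax":0,"ay":0,"az":0.5},
    {"claw":0,"x":0.6,"y":-1,"z":0,"ax":0,"ay":0,"az":0.58},
  ],
  newtons=40,
)

```text
clock: 0.6
tcp_pos: [0.2771, 0.4122, 0.2479]
orientation: [-0.0, -0.002, 1.0, -0.0]
wrist_force: [0.2, -0.2, 0.4]
finger_gap: 0.0855
```

Call:
servo_tool(
  increments=[
    {"claw":0,"x":0.6,"y":-1,"z":0,"ax":0,"ay":0,"az":0},
    {"claw":0,"x":0.6,"y":-1,"z":0,"ax":0,"ay":0,"az":0},
    {"claw":0,"x":0.6,"y":-1,"z":0,"ax":0,"ay":0,"az":0},
    {"claw":0,"x":0.6,"y":-1,"z":0,"ax":0,"ay":0,"az":0},
    {"claw":0,"x":0.6,"y":-1,"z":0,"ax":0,"ay":0,"az":0},
  ],
)

```text
clock: 1.1
tcp_pos: [0.3521, 0.2872, 0.248]
orientation: [-0.0, -0.001, 1.0, -0.0]
wrist_force: [-0.1, -0.3, 0.2]
finger_gap: 0.0856
```

Call:
servo_tool(
  increments=[
    {"claw":0,"x":0.5,"y":-1,"z":0,"ax":0,"ay":0,"az":0},
    {"claw":0,"x":0.5,"y":-1,"z":0,"ax":0,"ay":0,"az":0},
    {"claw":0,"x":0.5,"y":-1,"z":0,"ax":0,"ay":0,"az":0},
    {"claw":0,"x":0.5,"y":-1,"z":0,"ax":0,"ay":0,"az":0},
    {"claw":0,"x":0.5,"y":-1,"z":0,"ax":0,"ay":0,"az":0},
  ],
)

```text
clock: 1.6
tcp_pos: [0.4145, 0.1623, 0.248]
orientation: [-0.0, -0.001, 1.0, 0.0]
wrist_force: [0.6, 1.0, -0.3]
finger_gap: 0.0854
```

Call:
servo_tool(
  increments=[
    {"claw":0,"x":0.5,"y":-1,"z":0,"ax":0,"ay":0,"az":0},
    {"claw":0,"x":0.5,"y":-1,"z":0,"ax":0,"ay":0,"az":0},
    {"claw":0,"x":0.5,"y":-1,"z":0,"ax":0,"ay":0,"az":0},
    {"claw":0,"x":0.5,"y":-1,"z":0,"ax":0,"ay":0,"az":0},
    {"claw":0,"x":0.5,"y":-1,"z":0,"ax":0,"ay":0,"az":0},
  ],
)

```text
clock: 2.1
tcp_pos: [0.4771, 0.0373, 0.248]
orientation: [-0.0, -0.001, 1.0, 0.0]
wrist_force: [0.4, 0.3, -1.0]
finger_gap: 0.0858
```

Call:
servo_tool(
  increments=[
    {"claw":0,"x":0.3,"y":-1,"z":-0.3,"ax":0,"ay":0,"az":0},
    {"claw":0,"x":0.3,"y":-1,"z":-0.3,"ax":0,"ay":0,"az":0},
    {"claw":0,"x":0.3,"y":-1,"z":-0.3,"ax":0,"ay":0,"az":0},
    {"claw":0,"x":0.3,"y":-1,"z":-0.3,"ax":0,"ay":0,"az":0},
    {"claw":0,"x":0.3,"y":-1,"z":-0.3,"ax":0,"ay":0,"az":0},
  ],
)

```text
clock: 2.6
tcp_pos: [0.5143, -0.0876, 0.2101]
orientation: [-0.0, -0.001, 1.0, 0.0]
wrist_force: [0.7, 0.4, 0.1]
finger_gap: 0.0853
```

Call:
servo_tool(
  increments=[
    {"claw":0,"x":0,"y":-1,"z":-0.5,"ax":0,"ay":0,"az":0},
    {"claw":0,"x":0,"y":-1,"z":-0.5,"ax":0,"ay":0,"az":0},
    {"claw":0,"x":0,"y":-1,"z":-0.5,"ax":0,"ay":0,"az":0},
    {"claw":0,"x":0,"y":-1,"z":-0.5,"ax":0,"ay":0,"az":0},
    {"claw":0,"x":0,"y":-1,"z":-0.5,"ax":0,"ay":0,"az":0},
  ],
)

```text
clock: 3.1
tcp_pos: [0.514, -0.2124, 0.1473]
orientation: [-0.0, -0.001, 1.0, 0.0]
wrist_force: [-0.2, 0.9, -0.1]
finger_gap: 0.0861
```

Call:
servo_tool(
  increments=[
    {"claw":0,"x":0.11,"y":-0.53,"z":-0.4,"ax":0,"ay":0,"az":0},
    {"claw":0,"x":0.11,"y":-0.53,"z":-0.4,"ax":0,"ay":0,"az":0},
    {"claw":0,"x":0.11,"y":-0.53,"z":-0.4,"ax":0,"ay":0,"az":0},
    {"claw":0,"x":0.11,"y":-0.53,"z":-0.4,"ax":0,"ay":0,"az":0},
    {"claw":0,"x":0.11,"y":-0.53,"z":-0.4,"ax":0,"ay":0,"az":0},
  ],
)

```text
clock: 3.6
tcp_pos: [0.5286, -0.2784, 0.0976]
orientation: [0.0, -0.001, 1.0, 0.0]
wrist_force: [0.4, -0.2, -0.4]
finger_gap: 0.0854
```

Run:
```python
from h import *
s=env.read_camera("side"); crop(s,230,200,430,400,3,"pics/b1.png")
```

```text
(no output)
```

View pics/b1.png

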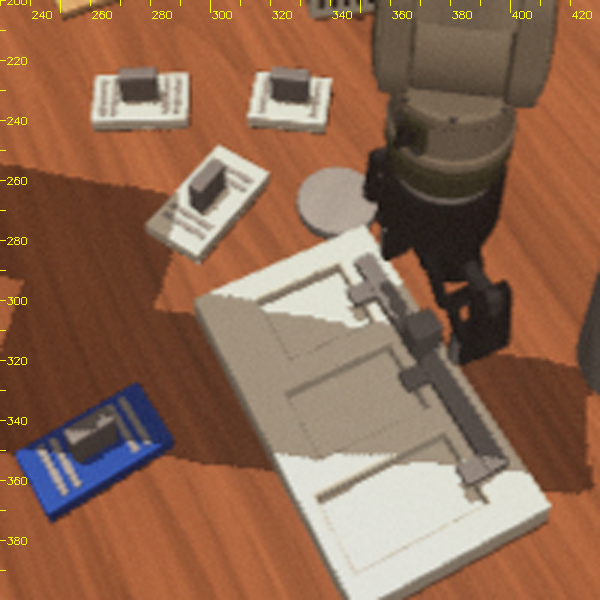

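Run:
```python
from h import *
print(proj("side",(.528,-.2785,.066)),proj("side",(.5286,-.2784,.0976)), proj("side",(.5286,-.2784-.043,.085)))
```

```text
[371.24191057 307.90407473] [372.45924822 299.83651682] [382.95000258 319.54083729]
```

The block top in the side view, about (371,307), matches the projection. I'll descend and grip.

Call:
servo_tool(
  increments=[
    {"claw":0,"x":0,"y":0,"z":-0.55,"ax":0,"ay":0,"az":0},
    {"claw":0,"x":0,"y":0,"z":-0.55,"ax":0,"ay":0,"az":0},
    {"claw":0,"x":0,"y":0,"z":-0.5,"ax":0,"ay":0,"az":0},
    {"claw":0.5,"x":0,"y":0,"z":0,"ax":0,"ay":0,"az":0},
    {"claw":1,"x":0,"y":0,"z":0,"ax":0,"ay":0,"az":0},
  ],
)

```text
clock: 4.15
tcp_pos: [0.528, -0.2774, 0.058]
orientation: [-0.0, -0.001, 1.0, 0.0]
wrist_force: [0.4, 1.0, -0.1]
finger_gap: 0.0593
```

Call:
servo_tool(
  increments=[
    {"claw":1,"x":0,"y":0,"z":0,"ax":0,"ay":0,"az":0},
    {"claw":1,"x":0,"y":0,"z":0,"ax":0,"ay":0,"az":0},
    {"claw":1,"x":0,"y":0,"z":0,"ax":0,"ay":0,"az":0},
    {"claw":1,"x":0,"y":0,"z":0,"ax":0,"ay":0,"az":0},
    {"claw":1,"x":0,"y":0,"z":0,"ax":0,"ay":0,"az":0},
  ],
)

```text
clock: 4.65
tcp_pos: [0.5287, -0.278, 0.0592]
orientation: [0.001, -0.001, 1.0, -0.0]
wrist_force: [-0.5, 1.4, 6.3]
finger_gap: 0.0195
```

Call:
servo_tool(
  increments=[
    {"claw":1,"x":0,"y":-0.2,"z":0.1,"ax":0,"ay":0,"az":0},
    {"claw":1,"x":0,"y":-0.25,"z":0,"ax":0,"ay":0,"az":0},
    {"claw":1,"x":0,"y":-0.25,"z":0,"ax":0,"ay":0,"az":0},
    {"claw":1,"x":0,"y":-0.25,"z":0,"ax":0,"ay":0,"az":0},
    {"claw":1,"x":0,"y":-0.2,"z":0,"ax":0,"ay":0,"az":0},
  ],
)

```text
clock: 5.15
tcp_pos: [0.5287, -0.3062, 0.0594]
orientation: [0.0, -0.001, 1.0, 0.001]
wrist_force: [5.4, 2.6, -7.7]
finger_gap: 0.019
```

Call:
servo_tool(
  increments=[
    {"claw":1,"x":0,"y":-0.06,"z":0,"ax":0,"ay":0,"az":0},
    {"claw":1,"x":0,"y":-0.06,"z":0,"ax":0,"ay":0,"az":0},
  ],
)

```text
clock: 5.35
tcp_pos: [0.5286, -0.3077, 0.0593]
orientation: [0.0, -0.001, 1.0, 0.002]
wrist_force: [6.8, 9.6, -6.6]
finger_gap: 0.0192
```

Call:
servo_tool(
  increments=[
    {"claw":1,"x":0,"y":-0.06,"z":0,"ax":0,"ay":0,"az":0},
    {"claw":1,"x":0,"y":-0.06,"z":0,"ax":0,"ay":0,"az":0},
  ],
)

```text
clock: 5.55
tcp_pos: [0.5286, -0.3079, 0.0593]
orientation: [0.0, -0.002, 1.0, 0.005]
wrist_force: [7.1, 17.4, -3.2]
finger_gap: 0.0193
```

Run:
```python
from h import *
s=env.read_camera("top"); crop(s,370,185,480,255,7,"pics/b2.png")
```

```text
(no output)
```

View pics/b2.png

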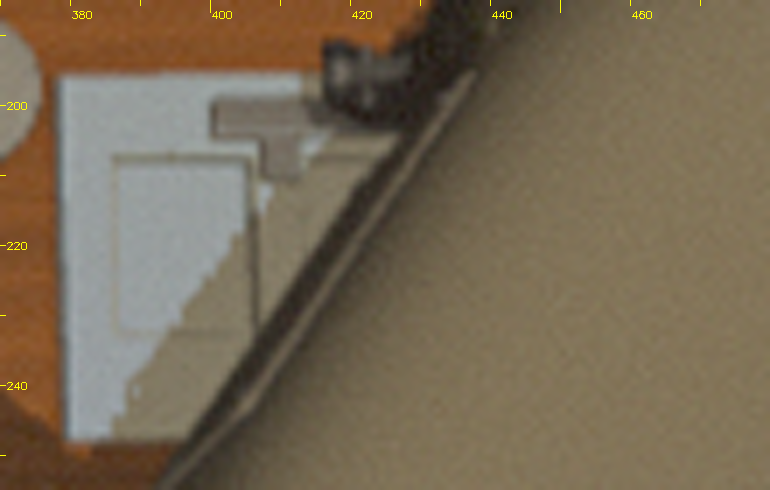

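Call:
servo_tool(
  increments=[
    {"claw":1,"x":0,"y":0.2,"z":0,"ax":0,"ay":0,"az":0},
    {"claw":0.5,"x":0,"y":0,"z":0.05,"ax":0,"ay":0,"az":0},
    {"claw":0,"x":0,"y":0,"z":0.2,"ax":0,"ay":0,"az":0},
    {"claw":0,"x":0,"y":0,"z":0.8,"ax":0,"ay":0,"az":0},
    {"claw":0,"x":0,"y":0,"z":1,"ax":0,"ay":0,"az":0},
  ],
)

```text
clock: 6.1
tcp_pos: [0.5272, -0.3077, 0.1122]
orientation: [-0.001, -0.0, 1.0, 0.0]
wrist_force: [1.1, -0.1, -0.0]
finger_gap: 0.0759
```

Run:
```python
from h import *
for n,c,L in [("A",[(323.5,178.3),(338.7,188.8),(326.5,207.3),(311.5,197)],.068),("B",[(301.5,216.5),(318,223.5),(306.5,250),(289.5,242)],.084),("C",[(332,219.5),(347.8,211),(364.2,241),(349,249.3)],.1)]:
    w=np.array([px2w("top",u,.014) for u in c]).mean(0)
    x,r=fit(rect(L,.054,.014),[("top",u) for u in c],[w[0],w[1],0.5 if n=="C" else -0.5]); print(n,x.round(4),np.degrees(x[2]).round(1),r.round(2))
    print('  riptop proj side',proj("side",(x[0],x[1],.046)),proj("top",(x[0],x[1],.046)))
```

```text
A [ 0.5587 -0.0078 -0.5883] -33.7 0.36
  riptop proj side [327.04513913 224.71861257] [325.0075784  190.80945415]
B [ 0.4413  0.0536 -0.4213] -24.1 0.3
  riptop proj side [276.32825504 224.42082595] [303.27981496 231.99144018]
C [ 0.449  -0.0744  0.4979] 28.5 0.42
  riptop proj side [299.08233368 258.57603196] [348.81862527 229.11493298]
```

Call:
servo_tool(
  increments=[
    {"claw":0,"x":-0.31,"y":0.93,"z":0,"ax":0,"ay":0,"az":0.36},
    {"claw":0,"x":-0.31,"y":0.93,"z":0,"ax":0,"ay":0,"az":0.36},
    {"claw":0,"x":-0.31,"y":0.93,"z":0,"ax":0,"ay":0,"az":0.36},
    {"claw":0,"x":-0.31,"y":0.93,"z":0,"ax":0,"ay":0,"az":0.36},
    {"claw":0,"x":-0.31,"y":0.93,"z":0,"ax":0,"ay":0,"az":0.36},
  ],
)

```text
clock: 6.6
tcp_pos: [0.4891, -0.1913, 0.1131]
orientation: [0.0, -0.127, 0.992, -0.001]
wrist_force: [-0.4, 0.5, 0.5]
finger_gap: 0.0855
```

Call:
servo_tool(
  increments=[
    {"claw":0,"x":-0.31,"y":0.93,"z":0,"ax":0,"ay":0,"az":0.36},
    {"claw":0,"x":-0.31,"y":0.93,"z":0,"ax":0,"ay":0,"az":0.35},
    {"claw":0,"x":-0.31,"y":0.93,"z":0,"ax":0,"ay":0,"az":0.35},
    {"claw":0,"x":-0.31,"y":0.93,"z":0,"ax":0,"ay":0,"az":0.35},
    {"claw":0,"x":-0.31,"y":0.95,"z":0,"ax":0,"ay":0,"az":0.35},
  ],
)

```text
clock: 7.1
tcp_pos: [0.4506, -0.0745, 0.1131]
orientation: [0.0, -0.247, 0.969, -0.001]
wrist_force: [-0.5, 0.8, -0.6]
finger_gap: 0.0854
```

Run:
```python
from h import *
s=env.read_camera("side"); crop(s,240,190,400,310,5,"pics/c1.png"); print(env.get_state()["tcp_pos"])
s=env.read_camera("top");crop(s,280,170,480,260,4,"pics/c2.png")
```

```text
[ 0.44835783 -0.07135105  0.11273318]
```

View pics/c1.png

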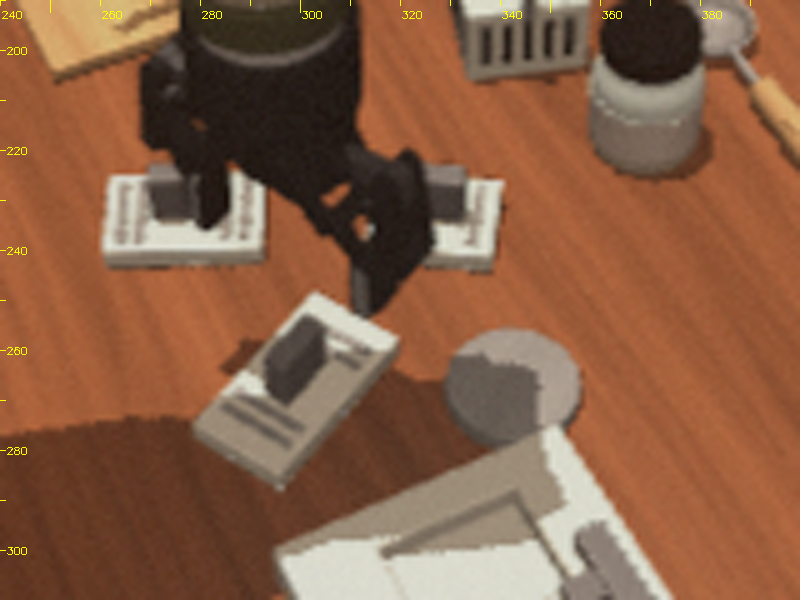

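View pics/c2.png

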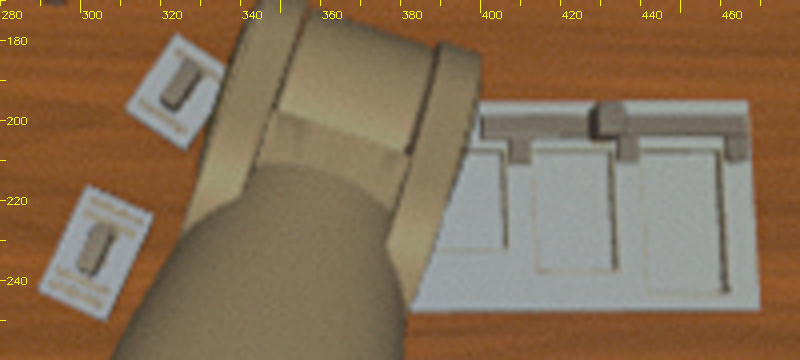

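Call:
servo_tool(
  increments=[
    {"claw":0,"x":0.02,"y":-0.12,"z":-0.6,"ax":0,"ay":0,"az":0},
    {"claw":0,"x":0,"y":0,"z":-0.8,"ax":0,"ay":0,"az":0},
    {"claw":0,"x":0,"y":0,"z":-0.8,"ax":0,"ay":0,"az":0},
    {"claw":0,"x":0,"y":0,"z":-0.75,"ax":0,"ay":0,"az":0},
    {"claw":0.4,"x":0,"y":0,"z":0,"ax":0,"ay":0,"az":0},
  ],
)

```text
clock: 7.7
tcp_pos: [0.45, -0.0782, 0.037]
orientation: [-0.001, -0.246, 0.969, 0.001]
wrist_force: [-0.6, 1.2, 0.3]
finger_gap: 0.0734
```

Call:
servo_tool(
  increments=[
    {"claw":0.7,"x":0,"y":0,"z":0,"ax":0,"ay":0,"az":0},
    {"claw":1,"x":0,"y":0,"z":0,"ax":0,"ay":0,"az":0},
    {"claw":1,"x":0,"y":0,"z":0,"ax":0,"ay":0,"az":0},
    {"claw":1,"x":0,"y":0,"z":0,"ax":0,"ay":0,"az":0},
    {"claw":1,"x":0,"y":0,"z":0,"ax":0,"ay":0,"az":0},
  ],
)

```text
clock: 8.2
tcp_pos: [0.4519, -0.0778, 0.0393]
orientation: [0.001, -0.247, 0.969, -0.0]
wrist_force: [-0.9, 0.4, 6.5]
finger_gap: 0.0131
```

Call:
servo_tool(
  increments=[
    {"claw":1,"x":0,"y":0,"z":0,"ax":0,"ay":0,"az":0},
    {"claw":1,"x":0,"y":0,"z":0,"ax":0,"ay":0,"az":0},
  ],
)

```text
clock: 8.4
tcp_pos: [0.4519, -0.0778, 0.0392]
orientation: [0.001, -0.247, 0.969, -0.001]
wrist_force: [-1.2, -0.1, 6.2]
finger_gap: 0.0133
```

Call:
servo_tool(
  increments=[
    {"claw":1,"x":0,"y":0,"z":0.4,"ax":0,"ay":0,"az":0},
    {"claw":1,"x":0,"y":0,"z":1,"ax":0,"ay":0,"az":0},
    {"claw":1,"x":0,"y":-0.4,"z":1,"ax":0,"ay":0,"az":-0.26},
    {"claw":1,"x":0.04,"y":-1,"z":0,"ax":0,"ay":0,"az":-0.3},
    {"claw":1,"x":0.04,"y":-1,"z":0,"ax":0,"ay":0,"az":-0.3},
  ],
)

```text
clock: 8.9
tcp_pos: [0.4539, -0.1382, 0.0999]
orientation: [0.001, -0.188, 0.982, -0.001]
wrist_force: [0.1, 0.4, -0.7]
finger_gap: 0.0132
```

Call:
servo_tool(
  increments=[
    {"claw":1,"x":0.04,"y":-1,"z":0,"ax":0,"ay":0,"az":-0.3},
    {"claw":1,"x":0.04,"y":-1,"z":0,"ax":0,"ay":0,"az":-0.3},
    {"claw":1,"x":0.04,"y":-1,"z":0,"ax":0,"ay":0,"az":-0.3},
    {"claw":1,"x":0.04,"y":-1,"z":0,"ax":0,"ay":0,"az":-0.3},
    {"claw":1,"x":0.04,"y":-1,"z":0,"ax":0,"ay":0,"az":-0.3},
  ],
)

```text
clock: 9.4
tcp_pos: [0.4579, -0.2635, 0.0987]
orientation: [-0.0, -0.084, 0.997, 0.0]
wrist_force: [0.5, 1.0, -2.2]
finger_gap: 0.0133
```

Call:
servo_tool(
  increments=[
    {"claw":1,"x":0.04,"y":-1,"z":0,"ax":0,"ay":0,"az":-0.3},
    {"claw":1,"x":0.04,"y":-1,"z":0,"ax":0,"ay":0,"az":-0.3},
    {"claw":1,"x":0.04,"y":-1,"z":0,"ax":0,"ay":0,"az":-0.3},
    {"claw":1,"x":0.04,"y":-1,"z":0,"ax":0,"ay":0,"az":-0.3},
    {"claw":1,"x":0,"y":-0.2,"z":0,"ax":0,"ay":0,"az":0},
  ],
)

```text
clock: 9.9
tcp_pos: [0.4623, -0.3703, 0.0987]
orientation: [0.0, 0.001, 1.0, -0.001]
wrist_force: [-0.1, 0.2, -1.9]
finger_gap: 0.0129
```

Run:
```python
from h import *
s=env.read_camera("side"); crop(s,290,270,440,400,5,"pics/d1.png"); st=env.get_state();print(st["tcp_pos"],st["orientation"],st["finger_gap"],st["qvel"])
t=env.read_camera("top");cv2.imwrite("pics/d2.png",t[:,:,::-1]); print(env.get_state()["tcp_pos"])
```

```text
[ 0.46211789 -0.3695548   0.09850714] [ 1.70332579e-04  6.04716253e-05  9.99999920e-01 -3.56824849e-04] 0.013301596565205104 [ 0.02717924 -0.01847609 -0.04361098  0.00370592  0.00802537  0.00778627]
[ 0.4618838  -0.36803973  0.09830623]
```

View pics/d1.png

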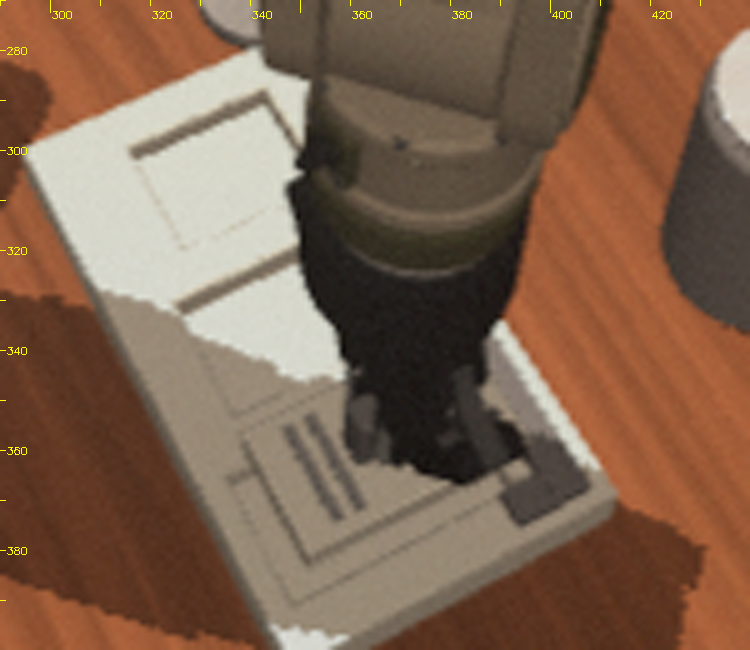

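View pics/d2.png

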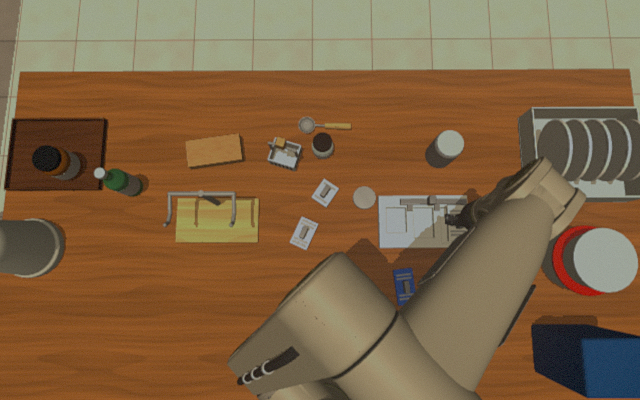

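Run:
```python
from h import *
st=env.get_state();x,y,z=st["tcp_pos"];print(st["tcp_pos"])
x=.4619-.0009;y=-.368;b=.0985-.0393
for zz in(b,b+.014):
  for dx,dy in((-.05,-.027),(-.05,.027)):print(zz,proj("side",(x+dx,y+dy,zz)))
# recess corners
print([proj("side",(.4615-.0515,-.368+d,.024)).round(1) for d in(-.0285,.0285)], "case",[proj("side",(.4734+a*.075,-.2905+b*.128,.024)).round(1) for a,b in((-1,1),(-1,-1),(1,-1))])
```

```text
[ 0.4618838  -0.36803973  0.09830623]
0.0592 [349.65736435 383.16261281]
0.0592 [336.4156878 358.4582473]
0.0732 [349.8796169  380.19132596]
0.0732 [336.47044872 355.31425456]
[array([349. , 391.3]), array([335.5, 365.6])] case [array([295.2, 300.1]), array([349.3, 404.6]), array([414.5, 369.8])]
```

Call:
servo_tool(
  increments=[
    {"claw":1,"x":0,"y":0,"z":0,"ax":0,"ay":0,"az":0},
    {"claw":1,"x":0,"y":0,"z":0,"ax":0,"ay":0,"az":0},
  ],
)

```text
clock: 10.2
tcp_pos: [0.462, -0.3662, 0.0983]
orientation: [-0.0, -0.001, 1.0, 0.0]
wrist_force: [0.2, 0.5, -1.2]
finger_gap: 0.0132
```

Run:
```python
from h import *
s=env.read_camera("side"); crop(s,325,335,405,400,10,"pics/d3.png"); st=env.get_state();print(st["tcp_pos"],st["orientation"])
t=env.read_camera("top");crop(t,420,180,500,260,8,"pics/d4.png"); print(env.get_state()["tcp_pos"])
```

```text
[ 0.46214078 -0.36633403  0.09837184] [-1.86917667e-04 -1.39348034e-03  9.99998943e-01  3.69308129e-04]
[ 0.46220852 -0.36647684  0.09842432]
```

View pics/d3.png

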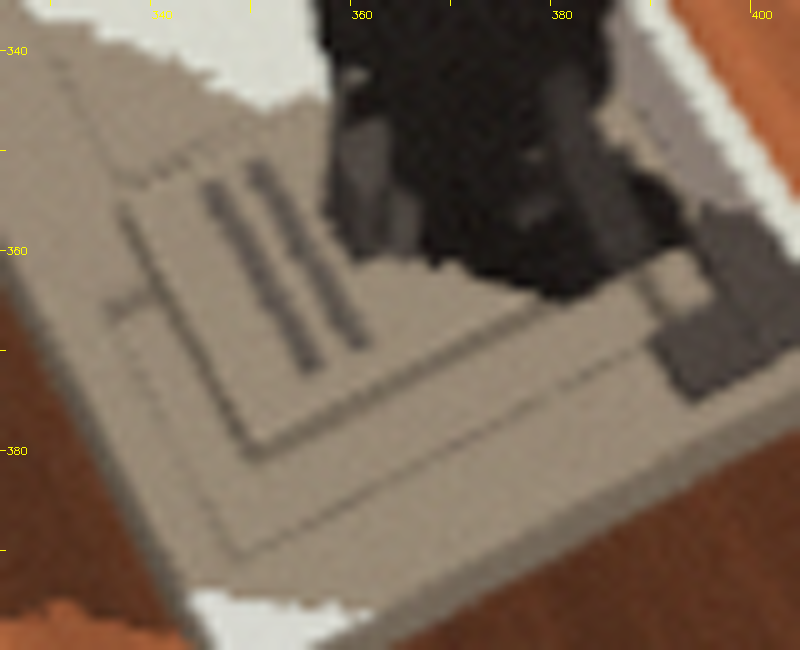

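View pics/d4.png

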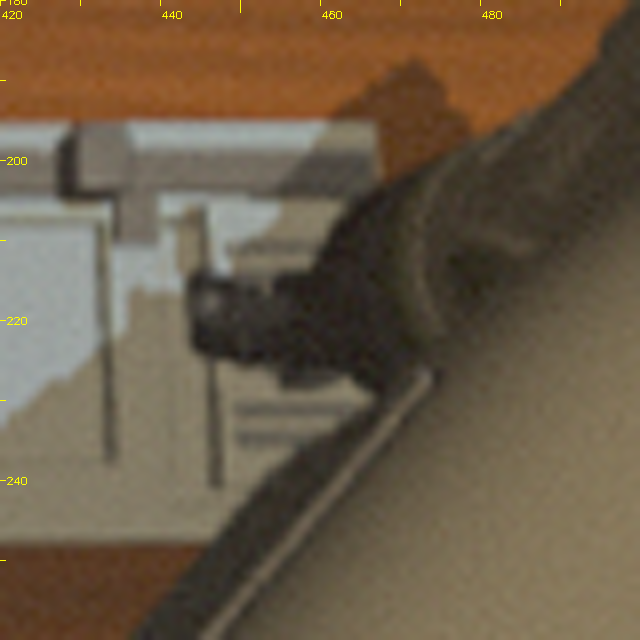

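Run:
```python
from h import *
x=.4622-.0009;y=-.3664;b=.0984-.0393
for n in("side","top"):
 for zz in(b,b+.014):
  print(n,zz,[proj(n,(x+dx,y+dy,zz)).round(1) for dx,dy in((-.05,-.027),(-.05,.027),(.05,.027))])
```

```text
side 0.0591 [array([349.4, 382.3]), array([336.2, 357.7]), array([379.4, 336.5])]
side 0.0731 [array([349.6, 379.4]), array([336.2, 354.6]), array([379.9, 333.2])]
top 0.0591 [array([464.8, 241.9]), array([445.2, 242. ]), array([443.5, 206.2])]
top 0.0731 [array([466.5, 241.6]), array([446.7, 241.7]), array([444.9, 205.4])]
```

Call:
servo_tool(
  increments=[
    {"claw":1,"x":-0.05,"y":0,"z":-0.4,"ax":0,"ay":0,"az":0},
    {"claw":1,"x":0,"y":0,"z":-0.5,"ax":0,"ay":0,"az":0},
    {"claw":1,"x":0,"y":0,"z":-0.35,"ax":0,"ay":0,"az":0},
    {"claw":1,"x":0,"y":0,"z":0,"ax":0,"ay":0,"az":0},
    {"claw":1,"x":0,"y":0,"z":0,"ax":0,"ay":0,"az":0},
  ],
)

```text
clock: 10.8
tcp_pos: [0.4606, -0.3672, 0.0663]
orientation: [-0.0, -0.001, 1.0, 0.001]
wrist_force: [-0.0, -0.4, 0.0]
finger_gap: 0.0131
```

Run:
```python
from h import *
s=env.read_camera("side"); crop(s,325,335,405,400,10,"pics/e3.png"); st=env.get_state();print(st["tcp_pos"],st["orientation"])
t=env.read_camera("top");crop(t,420,180,500,260,8,"pics/e4.png"); print(env.get_state()["tcp_pos"])
```

```text
[ 0.46094433 -0.36758624  0.06688436] [-8.47602610e-05 -7.11369701e-04  9.99999727e-01  1.79439503e-04]
[ 0.46114254 -0.36781781  0.06725661]
```

View pics/e3.png

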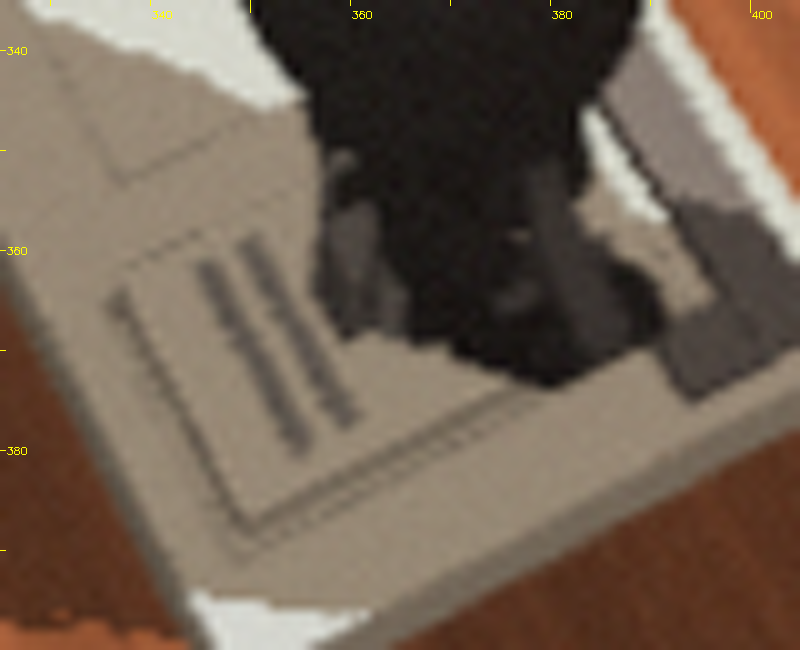

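View pics/e4.png

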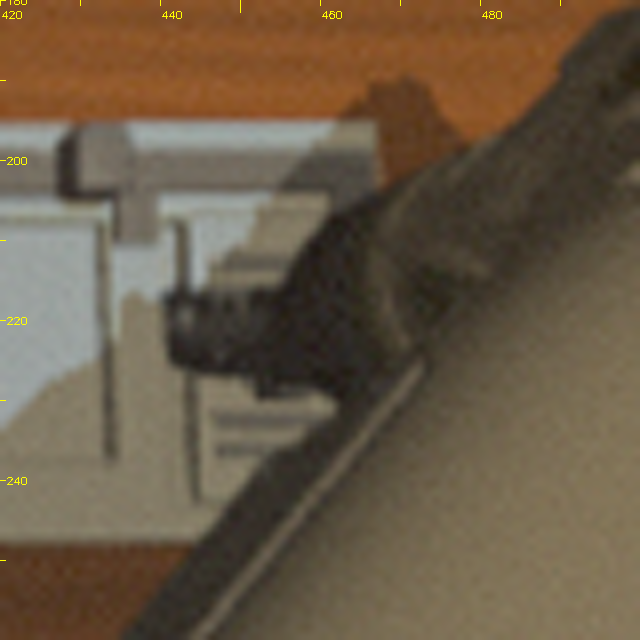

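```bash
python3 - <<'E'
from h import *
t=cv2.imread("pics/e4.png")
im=env.read_camera("top"); im2=env.read_camera("side")
cv2.imwrite("pics/raw_t.png",im[:,:,::-1]);cv2.imwrite("pics/raw_s.png",im2[:,:,::-1])
g=im.mean(2)
for r in (228,232,236,240): print(r,g[r,436:452].round().astype(int))
print([px2w("top",u,.028).round(4) for u in((443.75,242.3),(442.1,207))],[px2w("top",u,.042).round(4) for u in((445,242.5),(443.4,207))])
E
python3 - <<'E'
import sys;sys.path.insert(0,'.')
from h import *
g=cv2.imread("pics/top0.png").mean(2)
for r in (215,222,228,232,236,240): print(r,g[r,436:466].round().astype(int))
E
```

```text
228 [119 119 117 119 114 116 112  90  88 123 123 119 109 111 109  95]
232 [122 117 118 121 117 114 113  78  80 116 111  93  88  89  88  87]
236 [119 119 118 122 120 115 116  95  83 122 116  92  81  85  84  96]
240 [121 117 119 118 118 115 118 108  78 112 121 123 121 117  97  57]
[array([ 0.4123, -0.344 ,  0.028 ]), array([ 0.5134, -0.3441,  0.028 ])] [array([ 0.4109, -0.3436,  0.042 ]), array([ 0.5114, -0.3439,  0.042 ])]
215 [163 161 160 159 158 162 162 161 162 158 161 161 161 159 160 160 159 162
 160 163 160 163 151  85 116 162 161 159 159 159]
222 [164 162 162 162 158 159 161 158 160 160 162 159 159 162 162 162 161 160
 162 159 162 160 157 117  92 153 167 162 159 163]
228 [159 158 160 160 161 154 161 163 159 161 159 159 159 159 161 164 161 160
 159 160 160 158 164 146  84 127 167 161 159 158]
232 [161 162 160 162 157 153 161 165 156 162 158 161 161 162 161 161 161 163
 158 161 161 164 166 149  92 122 161 161 160 158]
236 [164 162 161 161 160 160 160 163 160 160 160 160 161 159 162 162 159 162
 160 160 161 162 165 152 107 106 157 166 157 158]
240 [160 161 163 162 160 158 159 161 161 161 163 163 157 161 159 159 162 157
 161 157 159 162 161 158 114  94 155 163 161 162]
```

Run:
```python
from h import *
print(px2w("top",(461.6,240),.024), px2w("top",(459.85,240),.010), "ins", px2w("top",(444.7,240),.042),px2w("top",(443.25,240),.028))
g=cv2.imread("pics/top0.png").mean(2)
# other recess walls: mid at ~433.5, short ~406 ; rows profile
for r,a in((225,400),(225,428),(232,428)): print(r,a,g[r,a:a+10].round().astype(int))
# faint +y edges
for a in (382,410,437): print(a,g[215:228,a:a+8].mean(0).round(1))
# case outer edges
print(g[210:235,374:384].mean(0).round(), g[210:230,464:474].mean(0).round())
# column profiles for x edges
for c in(388,416,443): print(c,g[203:212,c-1:c+4].mean(1).round(1), g[228:248,c-1:c+4].mean(1).round(1))
print(g[190:200,440:455].mean(1).round(), g[242:252,420:450].mean(1).round())
```

```text
[ 0.41885557 -0.39623302  0.024     ] [ 0.41975661 -0.39574154  0.01      ] ins [ 0.41786388 -0.3430765   0.042     ] [ 0.41876382 -0.34294114  0.028     ]
225 400 [162 157 161 163 166 148 106 156 164 163]
225 428 [160 159 161 160 137 104 153 163 162 159]
232 428 [162 164 163 164 145 101 134 163 161 162]
382 [162.6 161.9 162.7 159.6 154.2 162.3 161.8 162.8]
410 [162.7 161.3 159.2 154.1 161.2 161.7 161.9 161.3]
437 [160.6 160.5 160.2 155.4 159.3 160.6 160.1 161.5]
[ 89.  88.  88.  85.  95. 141. 165. 164. 163. 162.] [160. 160. 162. 157. 124.  88.  84.  86.  86.  86.]
388 [132.9 136.1 155.8 159.9 132.3 143.6 162.9 162.7 161.9] [163.4 161.5 163.3 161.5 153.9 157.2 162.1 163.4 161.6 162.7 163.  162.3
 162.3 162.3 163.1 162.5 162.1 162.8 165.3 143. ]
416 [ 83.3  87.9 131.9 157.7 135.4 145.5 161.9 162.2 161.7] [161.5 161.9 162.  160.4 161.9 161.1 162.3 161.2 162.1 150.5 154.9 163.1
 161.3 161.1 163.5 162.3 161.3 163.9 165.1 134.4]
443 [ 99.9 142.2 163.9 158.7 117.3 135.1 161.3 160.8 161. ] [160.7 160.9 160.6 161.7 160.4 160.9 160.9 161.7 160.8 160.  161.2 161.5
 161.1 161.3 156.9 155.5 160.3 163.4 165.2 123.5]
[ 95.  95.  93.  91.  93. 143. 163. 164. 139. 113.] [160. 160. 161. 163. 164. 129.  90.  86.  87.  87.]
```

Run:
```python
from h import *
g=cv2.imread("pics/raw_t.png").mean(2); g0=cv2.imread("pics/top0.png").mean(2)
print(g[236:248,442:448].round().astype(int)); print(g[202:212,440:447].round().astype(int))
print("recess -x far:",g0[238:248,455:463].round().astype(int))
print(px2w("top",(440.3,221),.024))
for v in(242.9,):print(px2w("top",(442,v),.024))
print(env.get_state()["tcp_pos"])
```

```text
[[116  95  83 122 116  92]
 [115  94  81 125 118 111]
 [119 102  82 119 121 117]
 [119 109  83 115 118 120]
 [118 108  78 112 121 123]
 [120 106  78  95 110 108]
 [116 111  95 101 110 110]
 [114 115 115 115 119 107]
 [115 115 115 120 114  89]
 [119 119 122 117  94  59]
 [119 121 116  97  62  36]
 [ 97  94  83  61  45  48]]
[[106 106 105 108 108 106 104]
 [100 101  98  96  97 100  97]
 [141 139 141 139 139 140 140]
 [161 162 160 160 160 161 158]
 [158 157 155 141 131 133 131]
 [126 119 113 114 142 142 138]
 [134 121  88 109 161 159 158]
 [149 146  91 105 160 160 159]
 [155 146  88  98 161 158 160]
 [159 148  88  97 162 159 150]]
recess -x far: [[159 158 162 164 153 104  94 155]
 [161 164 159 162 151  99  93 153]
 [157 159 162 161 158 114  94 155]
 [161 159 161 163 159 120  83 134]
 [159 158 157 154 139 112  79 117]
 [153 153 154 151 144 135 131 140]
 [157 160 160 160 158 157 158 160]
 [166 162 164 160 162 162 162 165]
 [161 164 164 163 163 162 164 163]
 [122 125 126 125 125 126 127 127]]
[ 0.4734262  -0.33818024  0.024     ]
[ 0.41079574 -0.34012315  0.024     ]
[ 0.46123276 -0.36793847  0.0675162 ]
```

Call:
servo_tool(
  increments=[
    {"claw":1,"x":0,"y":0.07,"z":0,"ax":0,"ay":0,"az":0},
    {"claw":1,"x":0,"y":0,"z":-0.1,"ax":0,"ay":0,"az":0},
    {"claw":1,"x":0,"y":0,"z":-0.15,"ax":0,"ay":0,"az":0},
    {"claw":1,"x":0,"y":0,"z":-0.1,"ax":0,"ay":0,"az":0},
    {"claw":1,"x":0,"y":0,"z":0,"ax":0,"ay":0,"az":0},
  ],
)

```text
clock: 11.5
tcp_pos: [0.4606, -0.3655, 0.0576]
orientation: [-0.0, -0.001, 1.0, 0.0]
wrist_force: [-0.6, -0.8, -0.4]
finger_gap: 0.0134
```

Call:
servo_tool(
  increments=[
    {"claw":1,"x":0,"y":0,"z":-0.15,"ax":0,"ay":0,"az":0},
    {"claw":1,"x":0,"y":0,"z":-0.15,"ax":0,"ay":0,"az":0},
    {"claw":1,"x":0,"y":0,"z":-0.1,"ax":0,"ay":0,"az":0},
    {"claw":1,"x":0,"y":0,"z":0,"ax":0,"ay":0,"az":0},
  ],
)

```text
clock: 11.9
tcp_pos: [0.4609, -0.3659, 0.0493]
orientation: [0.0, -0.001, 1.0, -0.0]
wrist_force: [-3.0, 2.1, 7.4]
finger_gap: 0.0129
```

Call:
servo_tool(
  increments=[
    {"claw":1,"x":0,"y":0,"z":-0.1,"ax":0,"ay":0,"az":0},
    {"claw":1,"x":0,"y":0,"z":0,"ax":0,"ay":0,"az":0},
  ],
)

```text
clock: 12.1
tcp_pos: [0.4609, -0.3659, 0.0492]
orientation: [0.0, -0.001, 1.0, -0.001]
wrist_force: [-6.4, 5.5, 23.3]
finger_gap: 0.0132
```

Call:
servo_tool(
  increments=[
    {"claw":0.5,"x":0,"y":0,"z":0.1,"ax":0,"ay":0,"az":0},
    {"claw":0,"x":0,"y":0,"z":0.05,"ax":0,"ay":0,"az":0},
    {"claw":0,"x":0,"y":0,"z":0.3,"ax":0,"ay":0,"az":0},
    {"claw":0,"x":0,"y":0,"z":0.8,"ax":0,"ay":0,"az":0},
    {"claw":0,"x":0,"y":0.2,"z":1,"ax":0,"ay":0,"az":0},
  ],
)

```text
clock: 12.6
tcp_pos: [0.4603, -0.3606, 0.1015]
orientation: [-0.001, -0.0, 1.0, 0.001]
wrist_force: [-0.2, -0.6, 0.5]
finger_gap: 0.0837
```

Call:
servo_tool(
  increments=[
    {"claw":0,"x":-0.05,"y":1,"z":0.3,"ax":0,"ay":0,"az":-0.2},
    {"claw":0,"x":-0.05,"y":1,"z":0.2,"ax":0,"ay":0,"az":-0.2},
    {"claw":0,"x":-0.05,"y":1,"z":0,"ax":0,"ay":0,"az":-0.2},
    {"claw":0,"x":-0.05,"y":1,"z":0,"ax":0,"ay":0,"az":-0.2},
    {"claw":0,"x":-0.05,"y":1,"z":0,"ax":0,"ay":0,"az":-0.2},
  ],
)

```text
clock: 13.1
tcp_pos: [0.4546, -0.235, 0.1147]
orientation: [0.0, 0.07, 0.998, 0.0]
wrist_force: [-0.2, 0.3, -0.4]
finger_gap: 0.0852
```

Call:
servo_tool(
  increments=[
    {"claw":0,"x":-0.05,"y":1,"z":0,"ax":0,"ay":0,"az":-0.2},
    {"claw":0,"x":-0.05,"y":1,"z":0,"ax":0,"ay":0,"az":-0.2},
    {"claw":0,"x":-0.05,"y":1,"z":0,"ax":0,"ay":0,"az":-0.2},
    {"claw":0,"x":-0.05,"y":1,"z":0,"ax":0,"ay":0,"az":-0.2},
    {"claw":0,"x":-0.05,"y":1,"z":0,"ax":0,"ay":0,"az":-0.2},
  ],
)

```text
clock: 13.6
tcp_pos: [0.4484, -0.1099, 0.1147]
orientation: [0.0, 0.139, 0.99, 0.0]
wrist_force: [0.4, -0.8, -0.3]
finger_gap: 0.085
```

Run:
```python
from h import *
t=env.read_camera("top");crop(t,280,170,480,260,4,"pics/f2.png")
s=env.read_camera("side"); crop(s,240,190,440,400,3,"pics/f1.png"); print(env.get_state()["tcp_pos"])
```

```text
[ 0.44756028 -0.10836444  0.11449938]
```

View pics/f1.png

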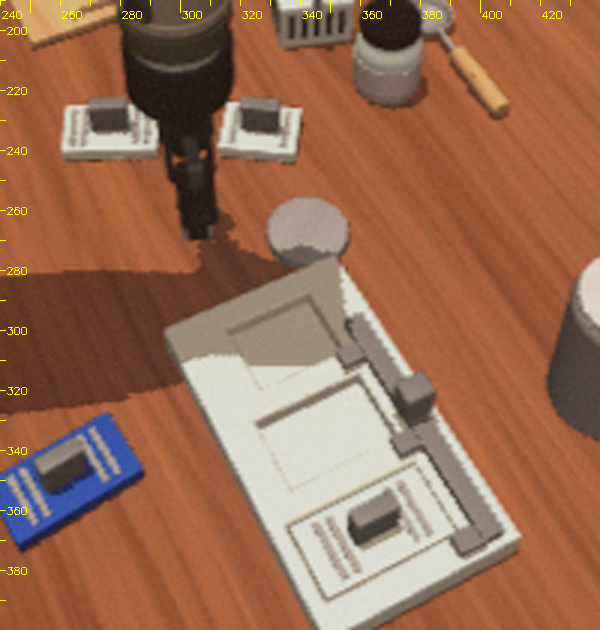

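View pics/f2.png

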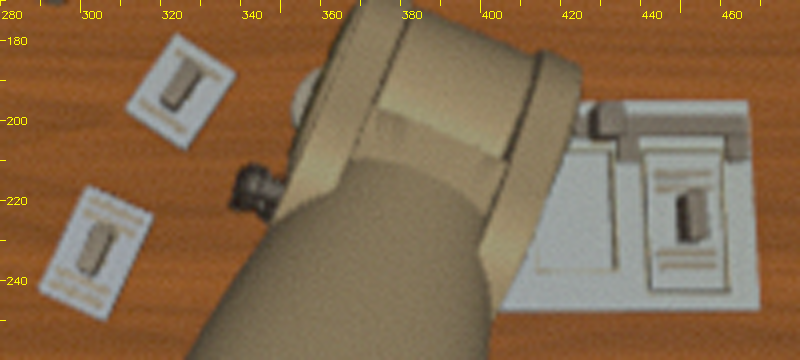

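Insert long sits flush in its recess, around (450,220) in the top view. Inserts mid and short haven't moved. Next is the mid insert.

Call:
servo_tool(
  increments=[
    {"claw":0,"x":-0.04,"y":0.93,"z":0,"ax":0,"ay":0,"az":-0.15},
    {"claw":0,"x":-0.03,"y":0.93,"z":0,"ax":0,"ay":0,"az":-0.15},
    {"claw":0,"x":-0.03,"y":0.93,"z":0,"ax":0,"ay":0,"az":-0.15},
    {"claw":0,"x":-0.03,"y":0.93,"z":0,"ax":0,"ay":0,"az":-0.15},
    {"claw":0,"x":-0.03,"y":0.93,"z":0,"ax":0,"ay":0,"az":-0.15},
  ],
)

```text
clock: 14.2
tcp_pos: [0.4448, 0.0056, 0.1147]
orientation: [0.0, 0.191, 0.982, -0.0]
wrist_force: [0.2, 0.2, 0.2]
finger_gap: 0.0855
```

Call:
servo_tool(
  increments=[
    {"claw":0,"x":-0.03,"y":0.93,"z":0,"ax":0,"ay":0,"az":-0.15},
    {"claw":0,"x":-0.03,"y":0.93,"z":0,"ax":0,"ay":0,"az":-0.11},
    {"claw":0,"x":0,"y":0,"z":0,"ax":0,"ay":0,"az":0},
    {"claw":0,"x":0,"y":0,"z":0,"ax":0,"ay":0,"az":0},
    {"claw":0,"x":0,"y":0,"z":0,"ax":0,"ay":0,"az":0},
  ],
)

```text
clock: 14.7
tcp_pos: [0.4433, 0.051, 0.1146]
orientation: [0.0, 0.208, 0.978, -0.0]
wrist_force: [-0.3, -0.9, -0.2]
finger_gap: 0.0853
```

Call:
servo_tool(
  increments=[
    {"claw":0,"x":-0.05,"y":0.14,"z":-0.6,"ax":0,"ay":0,"az":0},
    {"claw":0,"x":0,"y":0,"z":-0.8,"ax":0,"ay":0,"az":0},
    {"claw":0,"x":0,"y":0,"z":-0.8,"ax":0,"ay":0,"az":0},
    {"claw":0,"x":0,"y":0,"z":-0.8,"ax":0,"ay":0,"az":0},
    {"claw":0.3,"x":0,"y":0,"z":0,"ax":0,"ay":0,"az":0},
  ],
)

```text
clock: 15.2
tcp_pos: [0.4398, 0.0545, 0.0375]
orientation: [-0.002, 0.209, 0.978, -0.0]
wrist_force: [-0.6, -0.1, 0.3]
finger_gap: 0.0733
```

Call:
servo_tool(
  increments=[
    {"claw":0.5,"x":0,"y":0,"z":0,"ax":0,"ay":0,"az":0},
    {"claw":0.7,"x":0,"y":0,"z":0,"ax":0,"ay":0,"az":0},
    {"claw":1,"x":0,"y":0,"z":0,"ax":0,"ay":0,"az":0},
    {"claw":1,"x":0,"y":0,"z":0,"ax":0,"ay":0,"az":0},
    {"claw":1,"x":0,"y":0,"z":0,"ax":0,"ay":0,"az":0},
  ],
)

```text
clock: 15.7
tcp_pos: [0.4425, 0.0553, 0.0405]
orientation: [0.001, 0.208, 0.978, 0.0]
wrist_force: [-0.4, 0.8, 6.2]
finger_gap: 0.013
```

Call:
servo_tool(
  increments=[
    {"claw":1,"x":0,"y":0,"z":0,"ax":0,"ay":0,"az":0},
    {"claw":1,"x":0,"y":0,"z":0,"ax":0,"ay":0,"az":0},
    {"claw":1,"x":0,"y":0,"z":0,"ax":0,"ay":0,"az":0},
  ],
)

```text
clock: 16.0
tcp_pos: [0.4425, 0.0553, 0.0405]
orientation: [0.001, 0.208, 0.978, 0.0]
wrist_force: [-0.6, 0.1, 5.4]
finger_gap: 0.0129
```

Call:
servo_tool(
  increments=[
    {"claw":1,"x":0,"y":0,"z":0.4,"ax":0,"ay":0,"az":0},
    {"claw":1,"x":0,"y":0,"z":1,"ax":0,"ay":0,"az":0},
    {"claw":1,"x":0,"y":-0.72,"z":1,"ax":0,"ay":0,"az":0.2},
    {"claw":1,"x":0.08,"y":-1,"z":0,"ax":0,"ay":0,"az":0.2},
    {"claw":1,"x":0.08,"y":-1,"z":0,"ax":0,"ay":0,"az":0.2},
  ],
)

```text
clock: 16.5
tcp_pos: [0.4463, -0.0131, 0.1011]
orientation: [0.001, 0.165, 0.986, 0.0]
wrist_force: [0.9, 0.8, -1.5]
finger_gap: 0.0131
```

Call:
servo_tool(
  increments=[
    {"claw":1,"x":0.08,"y":-1,"z":0,"ax":0,"ay":0,"az":0.22},
    {"claw":1,"x":0.08,"y":-1,"z":0,"ax":0,"ay":0,"az":0.22},
    {"claw":1,"x":0.08,"y":-1,"z":0,"ax":0,"ay":0,"az":0.22},
    {"claw":1,"x":0.08,"y":-1,"z":0,"ax":0,"ay":0,"az":0.22},
    {"claw":1,"x":0.08,"y":-1,"z":0,"ax":0,"ay":0,"az":0.22},
  ],
)

```text
clock: 17.0
tcp_pos: [0.4554, -0.1384, 0.1]
orientation: [-0.0, 0.09, 0.996, 0.0]
wrist_force: [0.8, -0.3, -1.6]
finger_gap: 0.0136
```

Call:
servo_tool(
  increments=[
    {"claw":1,"x":0.08,"y":-1,"z":0,"ax":0,"ay":0,"az":0.22},
    {"claw":1,"x":0.08,"y":-1,"z":0,"ax":0,"ay":0,"az":0.22},
    {"claw":1,"x":0.08,"y":-1,"z":0,"ax":0,"ay":0,"az":0.22},
    {"claw":1,"x":0.08,"y":-1,"z":0,"ax":0,"ay":0,"az":0.22},
    {"claw":1,"x":0.08,"y":-1,"z":0,"ax":0,"ay":0,"az":0.22},
  ],
)

```text
clock: 17.5
tcp_pos: [0.4654, -0.2633, 0.0999]
orientation: [-0.0, 0.013, 1.0, 0.0]
wrist_force: [0.1, 0.4, -1.4]
finger_gap: 0.0131
```

Call:
servo_tool(
  increments=[
    {"claw":1,"x":0,"y":0,"z":-0.4,"ax":0,"ay":0,"az":0},
    {"claw":1,"x":0,"y":0,"z":-0.5,"ax":0,"ay":0,"az":0},
    {"claw":1,"x":0,"y":0,"z":-0.35,"ax":0,"ay":0,"az":0},
    {"claw":1,"x":0,"y":0,"z":0,"ax":0,"ay":0,"az":0},
    {"claw":1,"x":0,"y":0,"z":0,"ax":0,"ay":0,"az":0},
  ],
)

```text
clock: 18.0
tcp_pos: [0.464, -0.2614, 0.0683]
orientation: [-0.002, 0.014, 1.0, 0.0]
wrist_force: [-5.9, -1.5, 7.0]
finger_gap: 0.0135
```

I was one row short in y, so the insert touched a tooth lightly at about 7 N. I'll raise it, correct and look.

Call:
servo_tool(
  increments=[
    {"claw":1,"x":0,"y":0,"z":0.7,"ax":0,"ay":0,"az":0},
    {"claw":1,"x":0.06,"y":-0.5,"z":0.1,"ax":0,"ay":0,"az":0.2},
    {"claw":1,"x":0.06,"y":-0.53,"z":0,"ax":0,"ay":0,"az":0},
    {"claw":1,"x":0,"y":0,"z":0,"ax":0,"ay":0,"az":0},
    {"claw":1,"x":0,"y":0,"z":0,"ax":0,"ay":0,"az":0},
  ],
)

```text
clock: 18.5
tcp_pos: [0.4681, -0.2876, 0.0874]
orientation: [-0.001, 0.0, 1.0, 0.001]
wrist_force: [-0.3, 0.2, -1.7]
finger_gap: 0.0133
```

Run:
```python
from h import *
s=env.read_camera("side"); crop(s,310,300,410,380,8,"pics/g3.png"); st=env.get_state();print(st["tcp_pos"],st["orientation"],st["wrist_force"])
t=env.read_camera("top");crop(t,390,180,490,260,8,"pics/g4.png"); print(env.get_state()["tcp_pos"])
```

```text
[ 0.46798845 -0.2874026   0.08739152] [-7.87807170e-04  1.55178013e-04  9.99999276e-01  8.95906874e-04] [ 0.57877344  0.12655366 -0.48567868]
[ 0.46805238 -0.28736792  0.08748591]
```

View pics/g3.png

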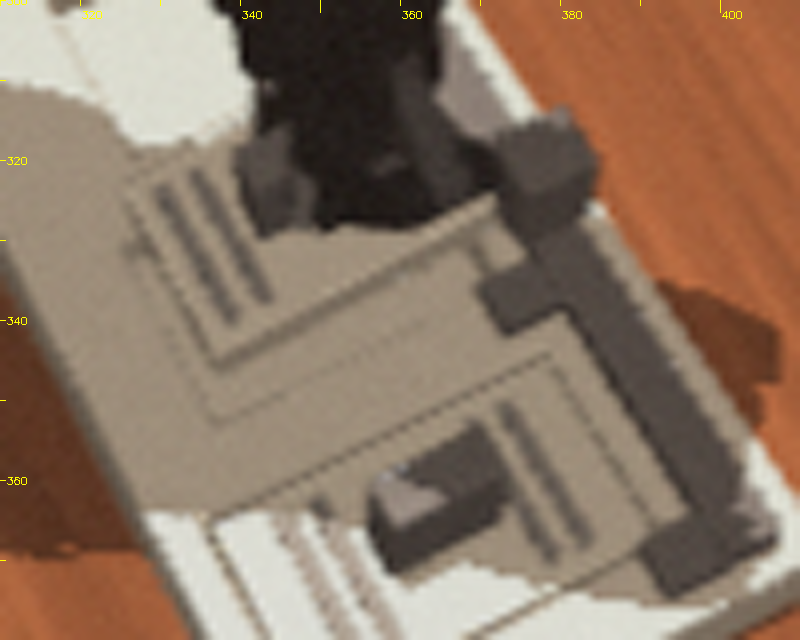

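View pics/g4.png

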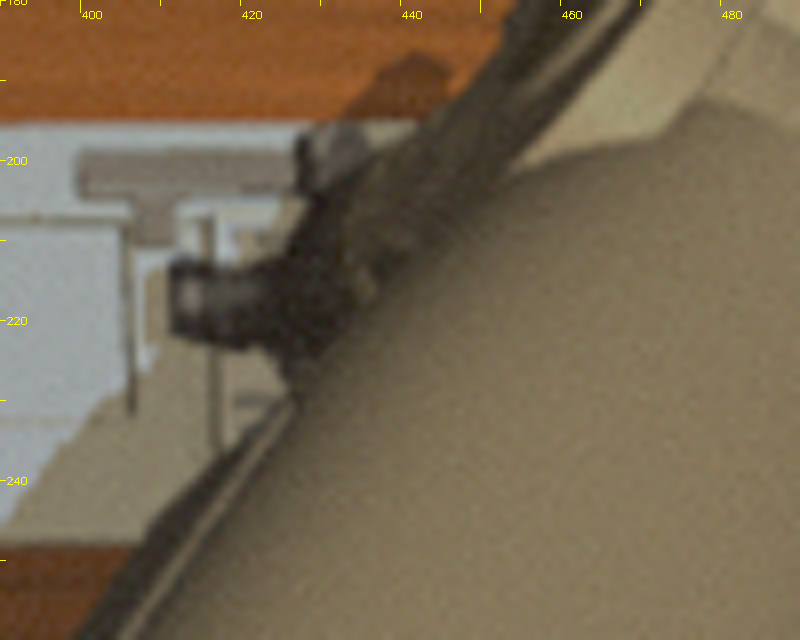

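Call:
servo_tool(
  increments=[
    {"claw":1,"x":0,"y":0,"z":-0.3,"ax":0,"ay":0,"az":0},
    {"claw":1,"x":0,"y":0,"z":-0.4,"ax":0,"ay":0,"az":0},
    {"claw":1,"x":0,"y":0,"z":0,"ax":0,"ay":0,"az":0},
    {"claw":1,"x":0,"y":0,"z":0,"ax":0,"ay":0,"az":0},
  ],
)

```text
clock: 19.0
tcp_pos: [0.4682, -0.2878, 0.0701]
orientation: [-0.001, -0.0, 1.0, 0.001]
wrist_force: [0.0, -0.5, -1.6]
finger_gap: 0.0132
```

Run:
```python
from h import *
s=env.read_camera("side"); crop(s,320,315,390,365,11,"pics/g5.png"); st=env.get_state();print(st["tcp_pos"],st["orientation"],st["wrist_force"])
```

```text
[ 0.46851242 -0.28813729  0.07050028] [-2.60074419e-04 -1.49993110e-05  9.99999928e-01  2.75835851e-04] [-0.10903879 -0.43213691 -1.4696259 ]
```

View pics/g5.png

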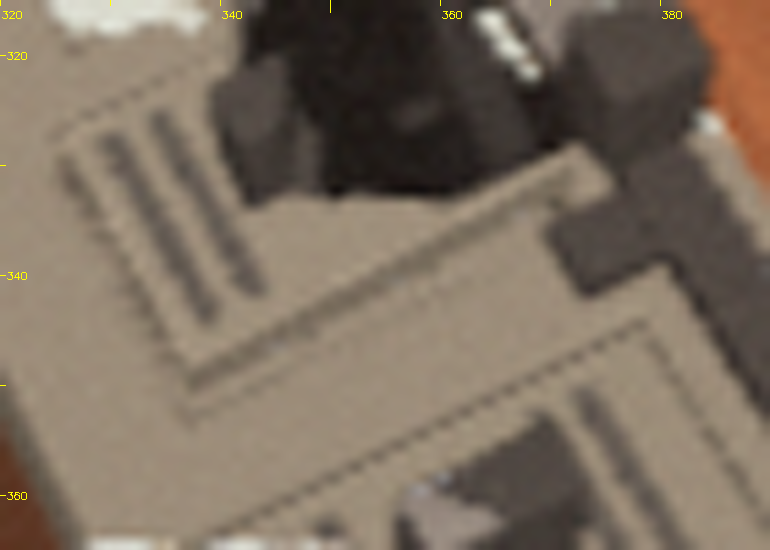

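Call:
servo_tool(
  increments=[
    {"claw":1,"x":0,"y":0,"z":-0.2,"ax":0,"ay":0,"az":0},
    {"claw":1,"x":0,"y":0,"z":-0.15,"ax":0,"ay":0,"az":0},
    {"claw":1,"x":0,"y":0,"z":-0.05,"ax":0,"ay":0,"az":0},
    {"claw":1,"x":0,"y":0,"z":0,"ax":0,"ay":0,"az":0},
  ],
)

```text
clock: 19.45
tcp_pos: [0.4685, -0.2882, 0.0605]
orientation: [-0.0, 0.0, 1.0, 0.0]
wrist_force: [-0.2, 0.3, -0.8]
finger_gap: 0.013
```

Call:
servo_tool(
  increments=[
    {"claw":1,"x":0,"y":0,"z":-0.2,"ax":0,"ay":0,"az":0},
    {"claw":1,"x":0,"y":0,"z":-0.2,"ax":0,"ay":0,"az":0},
    {"claw":1,"x":0,"y":0,"z":-0.1,"ax":0,"ay":0,"az":0},
    {"claw":1,"x":0,"y":0,"z":0,"ax":0,"ay":0,"az":0},
  ],
)

```text
clock: 19.85
tcp_pos: [0.4716, -0.289, 0.0503]
orientation: [0.003, -0.0, 1.0, -0.001]
wrist_force: [4.6, 2.7, 8.7]
finger_gap: 0.0132
```

Call:
servo_tool(
  increments=[
    {"claw":1,"x":0,"y":0,"z":-0.1,"ax":0,"ay":0,"az":0},
    {"claw":1,"x":0,"y":0,"z":0,"ax":0,"ay":0,"az":0},
  ],
)

```text
clock: 20.05
tcp_pos: [0.4727, -0.289, 0.0485]
orientation: [0.004, -0.001, 1.0, -0.001]
wrist_force: [5.9, 5.5, 11.7]
finger_gap: 0.0131
```

Call:
servo_tool(
  increments=[
    {"claw":0.5,"x":0,"y":0,"z":0.15,"ax":0,"ay":0,"az":0},
    {"claw":0,"x":0,"y":0,"z":0.05,"ax":0,"ay":0,"az":0},
    {"claw":0,"x":0,"y":0,"z":0.3,"ax":0,"ay":0,"az":0},
    {"claw":0,"x":0,"y":0,"z":0.8,"ax":0,"ay":0,"az":0},
    {"claw":0,"x":0.1,"y":0.5,"z":1,"ax":0,"ay":0,"az":0},
  ],
)

```text
clock: 20.55
tcp_pos: [0.4701, -0.2763, 0.1029]
orientation: [-0.001, 0.001, 1.0, 0.001]
wrist_force: [-0.1, -0.4, -0.7]
finger_gap: 0.0837
```

Call:
servo_tool(
  increments=[
    {"claw":0,"x":0.2,"y":1,"z":0.5,"ax":0,"ay":0,"az":-0.4},
    {"claw":0,"x":0.2,"y":1,"z":0,"ax":0,"ay":0,"az":-0.4},
    {"claw":0,"x":0.2,"y":1,"z":0,"ax":0,"ay":0,"az":-0.4},
    {"claw":0,"x":0.2,"y":1,"z":0,"ax":0,"ay":0,"az":-0.4},
    {"claw":0,"x":0.2,"y":1,"z":0,"ax":0,"ay":0,"az":-0.4},
  ],
)

```text
clock: 21.05
tcp_pos: [0.4959, -0.15, 0.1159]
orientation: [-0.0, 0.141, 0.99, 0.0]
wrist_force: [-0.6, -0.9, -0.1]
finger_gap: 0.0856
```

Run:
```python
from h import *
s=env.read_camera("side"); crop(s,290,270,420,400,6,"pics/h1.png"); 
t=env.read_camera("top"); crop(t,280,170,480,260,4,"pics/h2.png")
print(env.get_state()["tcp_pos"])
```

```text
[ 0.49580734 -0.14834712  0.11581155]
```

View pics/h1.png

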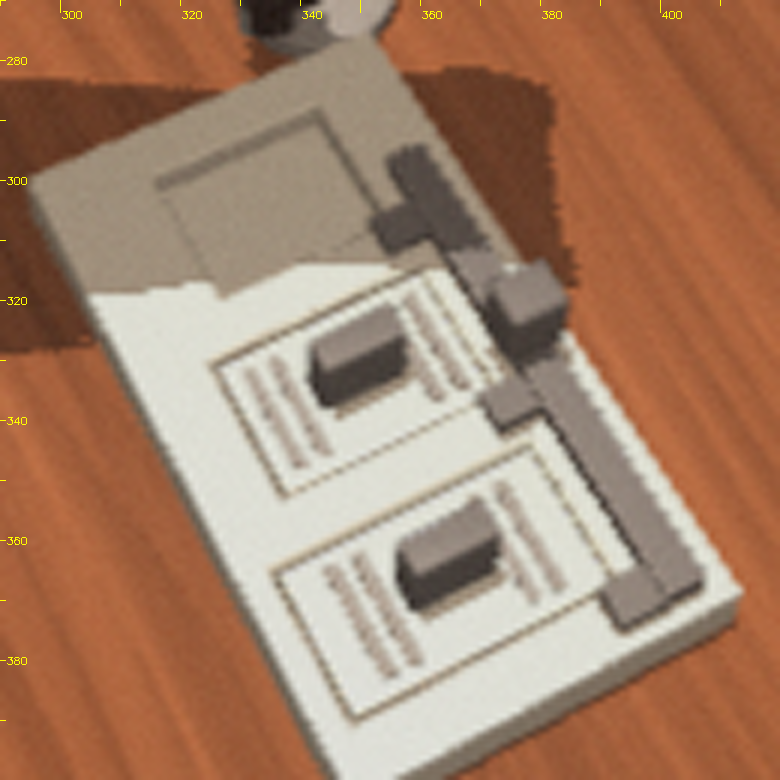

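View pics/h2.png

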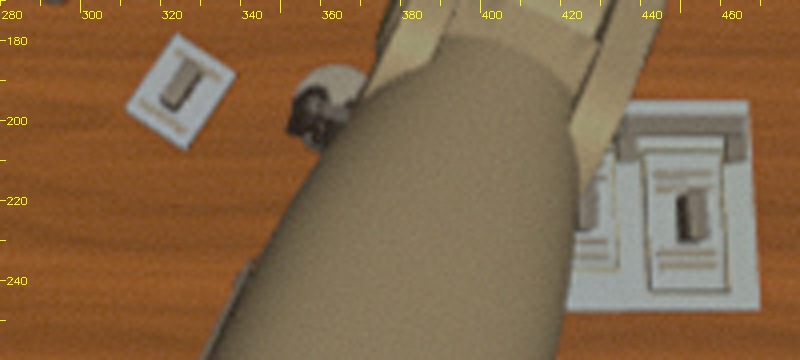

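Call:
servo_tool(
  increments=[
    {"claw":0,"x":0.42,"y":0.95,"z":0,"ax":0,"ay":0,"az":-0.37},
    {"claw":0,"x":0.42,"y":0.95,"z":0,"ax":0,"ay":0,"az":-0.37},
    {"claw":0,"x":0.42,"y":0.95,"z":0,"ax":0,"ay":0,"az":-0.37},
    {"claw":0,"x":0.42,"y":0.95,"z":0,"ax":0,"ay":0,"az":-0.37},
    {"claw":0,"x":0.42,"y":0.95,"z":0,"ax":0,"ay":0,"az":-0.37},
  ],
)

```text
clock: 21.65
tcp_pos: [0.549, -0.0322, 0.1158]
orientation: [-0.0, 0.267, 0.964, -0.0]
wrist_force: [1.2, -0.6, 0.4]
finger_gap: 0.0854
```

Call:
servo_tool(
  increments=[
    {"claw":0,"x":0.42,"y":0.95,"z":0,"ax":0,"ay":0,"az":-0.36},
    {"claw":0,"x":0,"y":0,"z":-0.3,"ax":0,"ay":0,"az":0},
    {"claw":0,"x":0,"y":0,"z":0,"ax":0,"ay":0,"az":0},
    {"claw":0,"x":0,"y":0,"z":0,"ax":0,"ay":0,"az":0},
  ],
)

```text
clock: 22.05
tcp_pos: [0.5584, -0.0093, 0.1078]
orientation: [-0.001, 0.29, 0.957, -0.0]
wrist_force: [-0.4, -0.4, -0.1]
finger_gap: 0.0853
```

Run:
```python
from h import *
s=env.read_camera("side"); crop(s,270,180,370,260,7,"pics/i1.png"); 
print(env.get_state()["tcp_pos"])
t=env.read_camera("top"); crop(t,280,160,480,260,4,"pics/i2.png")
```

```text
[ 0.55861729 -0.00946313  0.10809689]
```

View pics/i1.png

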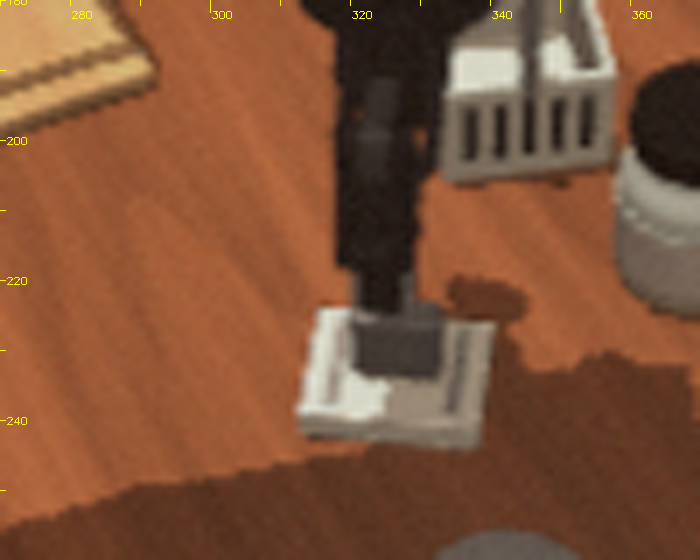

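View pics/i2.png

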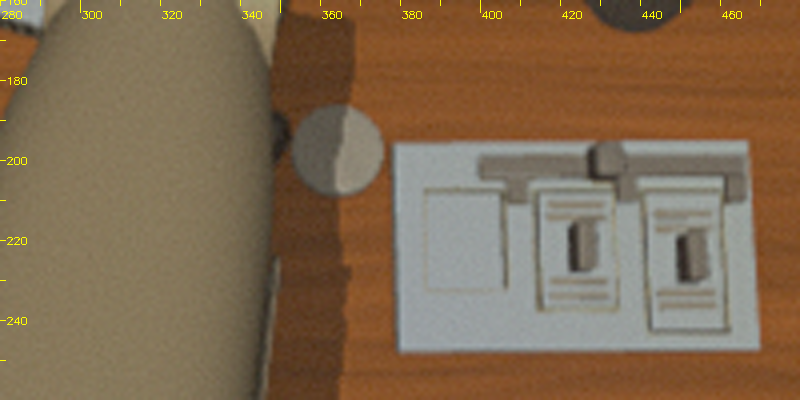

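Call:
servo_tool(
  increments=[
    {"claw":0,"x":0.04,"y":0.11,"z":-0.4,"ax":0,"ay":0,"az":0},
    {"claw":0,"x":0,"y":0,"z":-0.8,"ax":0,"ay":0,"az":0},
    {"claw":0,"x":0,"y":0,"z":-0.8,"ax":0,"ay":0,"az":0},
    {"claw":0,"x":0,"y":0,"z":-0.76,"ax":0,"ay":0,"az":0},
    {"claw":0.3,"x":0,"y":0,"z":0,"ax":0,"ay":0,"az":0},
  ],
)

```text
clock: 22.65
tcp_pos: [0.5577, -0.0056, 0.0364]
orientation: [-0.003, 0.29, 0.957, -0.0]
wrist_force: [-0.7, 0.1, -0.0]
finger_gap: 0.0734
```

Call:
servo_tool(
  increments=[
    {"claw":0.5,"x":0,"y":0,"z":0,"ax":0,"ay":0,"az":0},
    {"claw":0.7,"x":0,"y":0,"z":0,"ax":0,"ay":0,"az":0},
    {"claw":1,"x":0,"y":0,"z":0,"ax":0,"ay":0,"az":0},
    {"claw":1,"x":0,"y":0,"z":0,"ax":0,"ay":0,"az":0},
    {"claw":1,"x":0,"y":0,"z":0,"ax":0,"ay":0,"az":0},
  ],
)

```text
clock: 23.15
tcp_pos: [0.561, -0.0057, 0.0403]
orientation: [0.001, 0.29, 0.957, 0.0]
wrist_force: [0.1, 0.4, 3.7]
finger_gap: 0.0129
```

Call:
servo_tool(
  increments=[
    {"claw":1,"x":0,"y":0,"z":0,"ax":0,"ay":0,"az":0},
    {"claw":1,"x":0,"y":0,"z":0,"ax":0,"ay":0,"az":0},
    {"claw":1,"x":0,"y":0,"z":0,"ax":0,"ay":0,"az":0},
  ],
)

```text
clock: 23.45
tcp_pos: [0.561, -0.0057, 0.0404]
orientation: [0.001, 0.29, 0.957, 0.0]
wrist_force: [0.5, -1.4, 5.7]
finger_gap: 0.013
```

Call:
servo_tool(
  increments=[
    {"claw":1,"x":0,"y":0,"z":0.4,"ax":0,"ay":0,"az":0},
    {"claw":1,"x":0,"y":0,"z":1,"ax":0,"ay":0,"az":0},
    {"claw":1,"x":-0.34,"y":-0.82,"z":0.7,"ax":0,"ay":0,"az":0.42},
    {"claw":1,"x":-0.34,"y":-0.82,"z":0,"ax":0,"ay":0,"az":0.42},
    {"claw":1,"x":-0.34,"y":-0.82,"z":0,"ax":0,"ay":0,"az":0.42},
  ],
)

```text
clock: 23.95
tcp_pos: [0.5348, -0.0676, 0.093]
orientation: [0.001, 0.203, 0.979, -0.0]
wrist_force: [0.3, -0.0, -1.3]
finger_gap: 0.0131
```

Call:
servo_tool(
  increments=[
    {"claw":1,"x":-0.34,"y":-0.82,"z":0,"ax":0,"ay":0,"az":0.42},
    {"claw":1,"x":-0.34,"y":-0.82,"z":0,"ax":0,"ay":0,"az":0.42},
    {"claw":1,"x":-0.34,"y":-0.82,"z":0,"ax":0,"ay":0,"az":0.42},
    {"claw":1,"x":-0.34,"y":-0.82,"z":0,"ax":0,"ay":0,"az":0.42},
    {"claw":1,"x":-0.34,"y":-0.82,"z":0,"ax":0,"ay":0,"az":0.42},
  ],
)

```text
clock: 24.45
tcp_pos: [0.4915, -0.1702, 0.0921]
orientation: [-0.0, 0.058, 0.998, 0.0]
wrist_force: [0.4, 0.1, -1.2]
finger_gap: 0.0135
```

Call:
servo_tool(
  increments=[
    {"claw":1,"x":-0.34,"y":-0.8,"z":0,"ax":0,"ay":0,"az":0.42},
    {"claw":1,"x":-0.33,"y":-0.8,"z":0,"ax":0,"ay":0,"az":0.43},
    {"claw":1,"x":0,"y":0,"z":0,"ax":0,"ay":0,"az":0},
    {"claw":1,"x":0,"y":0,"z":0,"ax":0,"ay":0,"az":0},
    {"claw":1,"x":0,"y":0,"z":0,"ax":0,"ay":0,"az":0},
  ],
)

```text
clock: 24.95
tcp_pos: [0.4755, -0.2089, 0.0919]
orientation: [-0.0, 0.0, 1.0, 0.0]
wrist_force: [-0.5, -0.0, -1.1]
finger_gap: 0.0131
```

Call:
servo_tool(
  increments=[
    {"claw":1,"x":0.05,"y":-0.03,"z":-0.3,"ax":0,"ay":0,"az":0},
    {"claw":1,"x":0,"y":0,"z":-0.4,"ax":0,"ay":0,"az":0},
    {"claw":1,"x":0,"y":0,"z":-0.2,"ax":0,"ay":0,"az":0},
    {"claw":1,"x":0,"y":0,"z":0,"ax":0,"ay":0,"az":0},
    {"claw":1,"x":0,"y":0,"z":0,"ax":0,"ay":0,"az":0},
  ],
)

```text
clock: 25.45
tcp_pos: [0.4765, -0.21, 0.0689]
orientation: [-0.0, -0.0, 1.0, 0.0]
wrist_force: [0.0, -0.1, 0.1]
finger_gap: 0.0136
```

Run:
```python
from h import *
s=env.read_camera("side"); crop(s,305,275,375,335,11,"pics/j5.png"); st=env.get_state();print(st["tcp_pos"],st["orientation"],st["wrist_force"])
```

```text
[ 0.47670586 -0.21021087  0.06922684] [-1.01413039e-04 -8.99071436e-05  9.99999983e-01  1.28181080e-04] [ 0.35340172  0.06846603 -1.05885395]
```

View pics/j5.png

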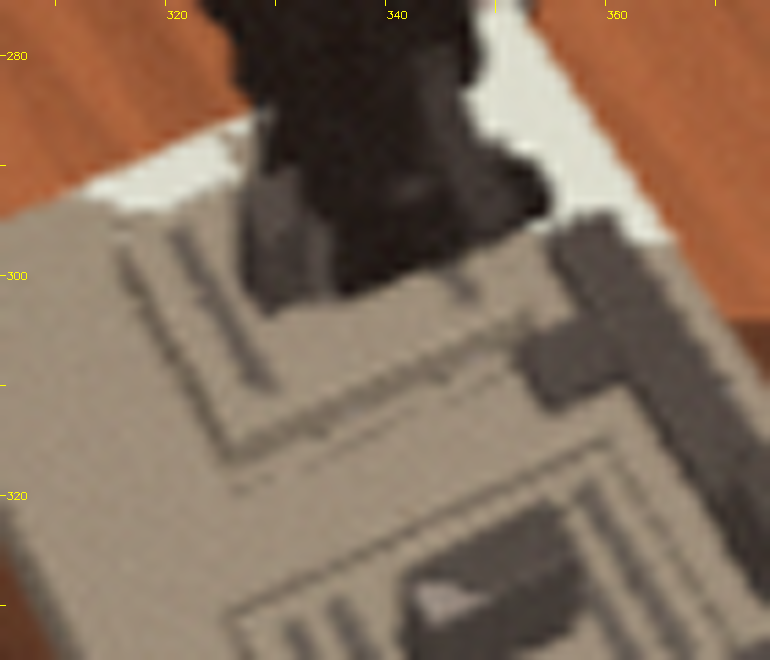

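Run:
```python
from h import *
for nm,x,y,L in(("s",.4775,-.2124,.071),("m",.4695,-.2902,.087),("l",.4615,-.368,.103)): print(nm,[proj("side",(x-L/2,y+d,.024)).round(2) for d in(-.0285,.0285)])
import cv2
g=cv2.imread("pics/side0.png")
crop(g[:,:,::-1],305,275,375,335,11,"pics/j6.png")
```

```text
s [array([327.63, 319.98]), array([316.4 , 299.83])]
m [array([337.68, 353.44]), array([325.39, 330.79])]
l [array([349.05, 391.26]), array([335.51, 365.61])]
```

View pics/j6.png

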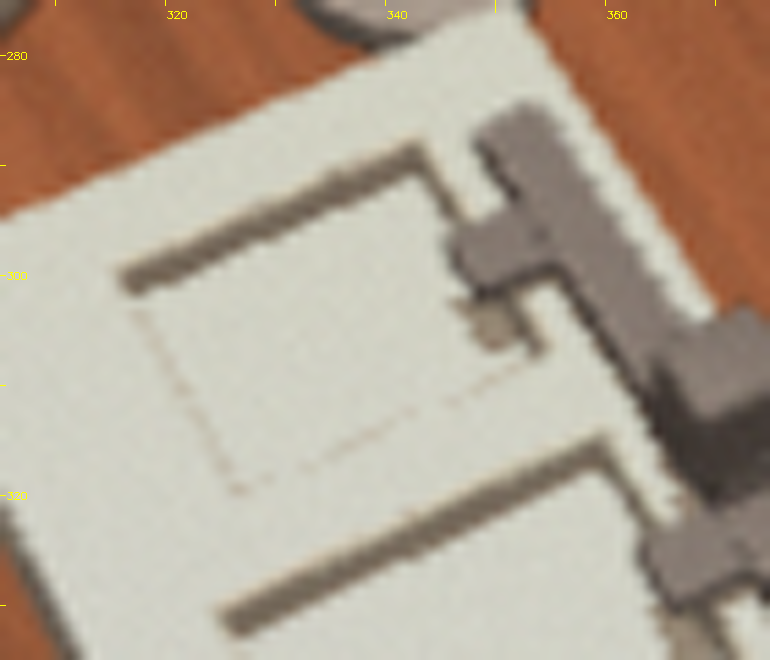

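Call:
servo_tool(
  increments=[
    {"claw":1,"x":0.08,"y":0,"z":0,"ax":0,"ay":0,"az":0},
    {"claw":1,"x":0,"y":0,"z":-0.1,"ax":0,"ay":0,"az":0},
    {"claw":1,"x":0,"y":0,"z":-0.15,"ax":0,"ay":0,"az":0},
    {"claw":1,"x":0,"y":0,"z":-0.1,"ax":0,"ay":0,"az":0},
    {"claw":1,"x":0,"y":0,"z":0,"ax":0,"ay":0,"az":0},
  ],
)

```text
clock: 26.0
tcp_pos: [0.4783, -0.2101, 0.06]
orientation: [-0.0, 0.0, 1.0, 0.0]
wrist_force: [0.2, -0.3, -1.8]
finger_gap: 0.0135
```

In without force. Next I press it home.

Call:
servo_tool(
  increments=[
    {"claw":1,"x":0,"y":0,"z":-0.15,"ax":0,"ay":0,"az":0},
    {"claw":1,"x":0,"y":0,"z":-0.15,"ax":0,"ay":0,"az":0},
    {"claw":1,"x":0,"y":0,"z":-0.12,"ax":0,"ay":0,"az":0},
    {"claw":1,"x":0,"y":0,"z":0,"ax":0,"ay":0,"az":0},
  ],
)

```text
clock: 26.4
tcp_pos: [0.4786, -0.2103, 0.0503]
orientation: [-0.0, 0.0, 1.0, 0.0]
wrist_force: [-2.0, 0.4, 4.2]
finger_gap: 0.0132
```

Call:
servo_tool(
  increments=[
    {"claw":1,"x":0,"y":0,"z":-0.1,"ax":0,"ay":0,"az":0},
    {"claw":1,"x":0,"y":0,"z":0,"ax":0,"ay":0,"az":0},
  ],
)

```text
clock: 26.6
tcp_pos: [0.4786, -0.2103, 0.0503]
orientation: [0.0, -0.0, 1.0, -0.0]
wrist_force: [-7.4, 3.9, 24.6]
finger_gap: 0.0134
```

Call:
servo_tool(
  increments=[
    {"claw":0.5,"x":0,"y":0,"z":0.1,"ax":0,"ay":0,"az":0},
    {"claw":0,"x":0,"y":0,"z":0.05,"ax":0,"ay":0,"az":0},
    {"claw":0,"x":0,"y":0,"z":0.3,"ax":0,"ay":0,"az":0},
    {"claw":0,"x":0,"y":0,"z":0.9,"ax":0,"ay":0,"az":0},
    {"claw":0.5,"x":0,"y":0,"z":1,"ax":0,"ay":0,"az":0},
  ],
)

```text
clock: 27.1
tcp_pos: [0.4779, -0.2099, 0.1061]
orientation: [-0.001, -0.0, 1.0, 0.001]
wrist_force: [0.2, -0.6, 0.1]
finger_gap: 0.0603
```

Call:
servo_tool(
  increments=[
    {"claw":1,"x":-0.1,"y":-0.78,"z":0,"ax":0,"ay":0,"az":0},
    {"claw":1,"x":-0.1,"y":-0.78,"z":0,"ax":0,"ay":0,"az":0},
    {"claw":1,"x":-0.1,"y":-0.78,"z":0,"ax":0,"ay":0,"az":0},
    {"claw":1,"x":-0.1,"y":-0.78,"z":0,"ax":0,"ay":0,"az":0},
    {"claw":1,"x":0,"y":0,"z":0,"ax":0,"ay":0,"az":0},
  ],
)

```text
clock: 27.6
tcp_pos: [0.4687, -0.2906, 0.1064]
orientation: [0.0, 0.001, 1.0, -0.0]
wrist_force: [-0.3, 0.1, -0.3]
finger_gap: 0.0001
```

Run:
```python
from h import *
s=env.read_camera("side"); crop(s,290,270,420,400,6,"pics/k1.png"); st=env.get_state();print(st["tcp_pos"])
```

```text
[ 0.46858786 -0.28924987  0.10627039]
```

View pics/k1.png

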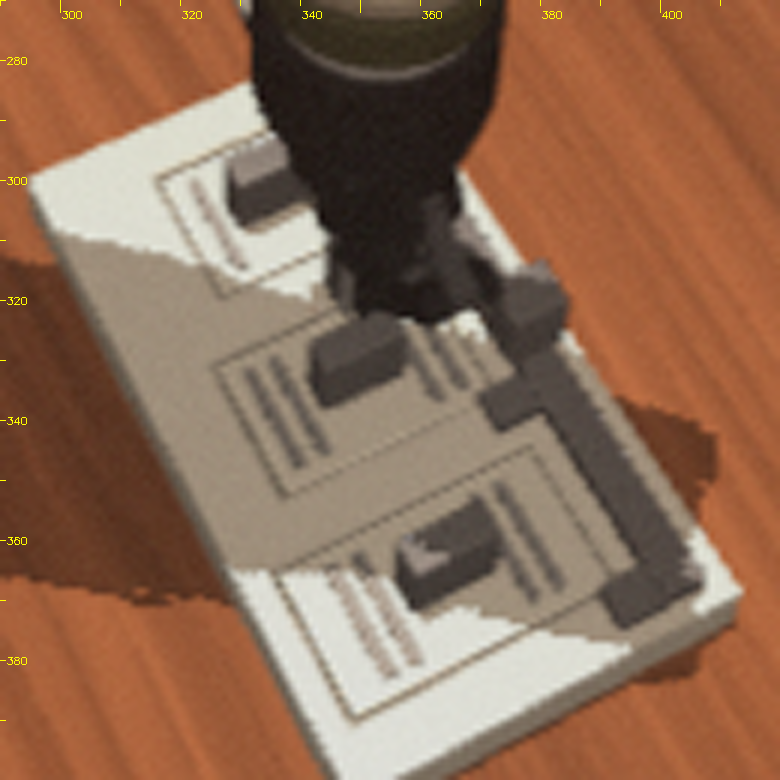

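Call:
servo_tool(
  increments=[
    {"claw":1,"x":0,"y":0,"z":-0.5,"ax":0,"ay":0,"az":0},
    {"claw":1,"x":0,"y":0,"z":-0.5,"ax":0,"ay":0,"az":0},
    {"claw":1,"x":0,"y":0,"z":-0.2,"ax":0,"ay":0,"az":0},
    {"claw":1,"x":0,"y":0,"z":-0.1,"ax":0,"ay":0,"az":0},
    {"claw":1,"x":0,"y":0,"z":-0.06,"ax":0,"ay":0,"az":0},
  ],
)

```text
clock: 28.15
tcp_pos: [0.4677, -0.2867, 0.073]
orientation: [-0.001, -0.0, 1.0, 0.001]
wrist_force: [-7.2, 6.4, 22.0]
finger_gap: -0.0002
```

Call:
servo_tool(
  increments=[
    {"claw":1,"x":0,"y":0,"z":0.6,"ax":0,"ay":0,"az":0},
    {"claw":0.5,"x":0,"y":0,"z":0.9,"ax":0,"ay":0,"az":0},
    {"claw":0,"x":0.8,"y":-0.26,"z":0,"ax":0,"ay":0,"az":0},
    {"claw":0,"x":0.8,"y":-0.26,"z":0,"ax":0,"ay":0,"az":0},
    {"claw":0,"x":0.8,"y":-0.26,"z":0,"ax":0,"ay":0,"az":0},
  ],
)

```text
clock: 28.65
tcp_pos: [0.5295, -0.3076, 0.11]
orientation: [0.0, -0.0, 1.0, -0.0]
wrist_force: [-0.5, 0.6, 0.8]
finger_gap: 0.0579
```

Call:
servo_tool(
  increments=[
    {"claw":0,"x":0,"y":0,"z":0,"ax":0,"ay":0,"az":0},
    {"claw":0,"x":0,"y":0,"z":0,"ax":0,"ay":0,"az":0},
    {"claw":0,"x":0,"y":0,"z":0,"ax":0,"ay":0,"az":0},
  ],
)

```text
clock: 28.95
tcp_pos: [0.5277, -0.307, 0.1093]
orientation: [-0.001, -0.0, 1.0, 0.001]
wrist_force: [0.1, -0.4, -0.7]
finger_gap: 0.0856
```

Down to z of about 0.060, close, then slide +y.

Call:
servo_tool(
  increments=[
    {"claw":0,"x":0.03,"y":-0.04,"z":-0.7,"ax":0,"ay":0,"az":0},
    {"claw":0,"x":0,"y":0,"z":-0.8,"ax":0,"ay":0,"az":0},
    {"claw":0,"x":0,"y":0,"z":-0.48,"ax":0,"ay":0,"az":0},
    {"claw":0.4,"x":0,"y":0,"z":0,"ax":0,"ay":0,"az":0},
    {"claw":0.8,"x":0,"y":0,"z":0,"ax":0,"ay":0,"az":0},
  ],
)

```text
clock: 29.45
tcp_pos: [0.5291, -0.3087, 0.0605]
orientation: [-0.0, 0.0, 1.0, 0.0]
wrist_force: [-0.9, -0.2, -0.6]
finger_gap: 0.059
```

Call:
servo_tool(
  increments=[
    {"claw":1,"x":0,"y":0,"z":0,"ax":0,"ay":0,"az":0},
    {"claw":1,"x":0,"y":0,"z":0,"ax":0,"ay":0,"az":0},
    {"claw":1,"x":0,"y":0,"z":0,"ax":0,"ay":0,"az":0},
    {"claw":1,"x":0,"y":0,"z":0,"ax":0,"ay":0,"az":0},
  ],
)

```text
clock: 29.85
tcp_pos: [0.53, -0.3076, 0.0616]
orientation: [0.001, -0.001, 1.0, 0.001]
wrist_force: [-0.2, 4.9, 5.7]
finger_gap: 0.0193
```

Call:
servo_tool(
  increments=[
    {"claw":1,"x":0,"y":0.2,"z":0,"ax":0,"ay":0,"az":0},
    {"claw":1,"x":0,"y":0.3,"z":0,"ax":0,"ay":0,"az":0},
    {"claw":1,"x":0,"y":0.3,"z":0,"ax":0,"ay":0,"az":0},
    {"claw":1,"x":0,"y":0.3,"z":0,"ax":0,"ay":0,"az":0},
    {"claw":1,"x":0,"y":0.3,"z":0,"ax":0,"ay":0,"az":0},
  ],
)

```text
clock: 30.35
tcp_pos: [0.53, -0.2743, 0.0616]
orientation: [0.001, 0.0, 1.0, -0.001]
wrist_force: [-2.3, -1.1, 5.3]
finger_gap: 0.0191
```

Call:
servo_tool(
  increments=[
    {"claw":1,"x":0,"y":0.1,"z":0,"ax":0,"ay":0,"az":0},
    {"claw":1,"x":0,"y":0.08,"z":0,"ax":0,"ay":0,"az":0},
    {"claw":1,"x":0,"y":0.08,"z":0,"ax":0,"ay":0,"az":0},
    {"claw":1,"x":0,"y":0,"z":0,"ax":0,"ay":0,"az":0},
  ],
)

```text
clock: 30.75
tcp_pos: [0.5299, -0.2711, 0.0616]
orientation: [0.0, 0.001, 1.0, -0.004]
wrist_force: [-3.9, -12.0, 1.8]
finger_gap: 0.019
```

Call:
servo_tool(
  increments=[
    {"claw":1,"x":0,"y":0.08,"z":0,"ax":0,"ay":0,"az":0},
    {"claw":1,"x":0,"y":0,"z":0,"ax":0,"ay":0,"az":0},
  ],
)

```text
clock: 30.95
tcp_pos: [0.53, -0.2709, 0.0617]
orientation: [0.0, 0.001, 1.0, -0.006]
wrist_force: [-4.2, -17.7, 0.1]
finger_gap: 0.0194
```

Call:
servo_tool(
  increments=[
    {"claw":1,"x":0,"y":-0.12,"z":0,"ax":0,"ay":0,"az":0},
    {"claw":0.5,"x":0,"y":0,"z":0,"ax":0,"ay":0,"az":0},
    {"claw":0,"x":0,"y":0,"z":0.1,"ax":0,"ay":0,"az":0},
    {"claw":0,"x":0,"y":0,"z":0.9,"ax":0,"ay":0,"az":0},
    {"claw":0,"x":0,"y":0,"z":1,"ax":0,"ay":0,"az":0},
  ],
)

```text
clock: 31.45
tcp_pos: [0.5284, -0.2668, 0.1095]
orientation: [-0.001, -0.0, 1.0, 0.001]
wrist_force: [1.1, 1.4, 0.3]
finger_gap: 0.076
```

Call:
servo_tool(
  increments=[
    {"claw":0,"x":0,"y":1,"z":0.8,"ax":0,"ay":0,"az":-0.2},
    {"claw":0,"x":0.2,"y":1,"z":0.8,"ax":0,"ay":0,"az":-0.2},
    {"claw":0,"x":0.4,"y":1,"z":0.8,"ax":0,"ay":0,"az":-0.2},
    {"claw":0,"x":0.4,"y":1,"z":0.8,"ax":0,"ay":0,"az":-0.2},
    {"claw":0,"x":0.4,"y":1,"z":0.8,"ax":0,"ay":0,"az":-0.2},
  ],
)

```text
clock: 31.95
tcp_pos: [0.5644, -0.1414, 0.2111]
orientation: [-0.0, 0.07, 0.998, 0.0]
wrist_force: [0.8, -0.2, -0.2]
finger_gap: 0.0854
```

Call:
servo_tool(
  increments=[
    {"claw":0,"x":0.4,"y":1,"z":0,"ax":0,"ay":0,"az":-0.2},
    {"claw":0,"x":0.4,"y":1,"z":0,"ax":0,"ay":0,"az":-0.2},
    {"claw":0,"x":0.4,"y":1,"z":0,"ax":0,"ay":0,"az":-0.2},
    {"claw":0,"x":0.4,"y":1,"z":0,"ax":0,"ay":0,"az":-0.2},
    {"claw":0,"x":0.4,"y":1,"z":0,"ax":0,"ay":0,"az":-0.2},
  ],
)

```text
clock: 32.45
tcp_pos: [0.6143, -0.0163, 0.2101]
orientation: [-0.0, 0.139, 0.99, 0.0]
wrist_force: [0.2, -0.4, 0.3]
finger_gap: 0.0849
```

Run:
```python
from h import *
s=env.read_camera("side"); cv2.imwrite("pics/l1.png",s[:,:,::-1]); print(env.get_state()["tcp_pos"])
crop(s,300,120,380,220,6,"pics/l2.png")
t=env.read_camera("top"); cv2.imwrite("pics/l3.png",t[:,:,::-1]); crop(t,250,110,360,180,7,"pics/l4.png")
```

```text
[ 0.61540775 -0.01278976  0.20999776]
```

View pics/l1.png

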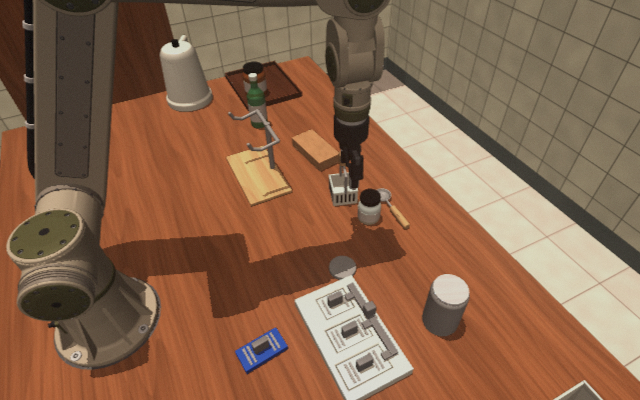

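View pics/l2.png

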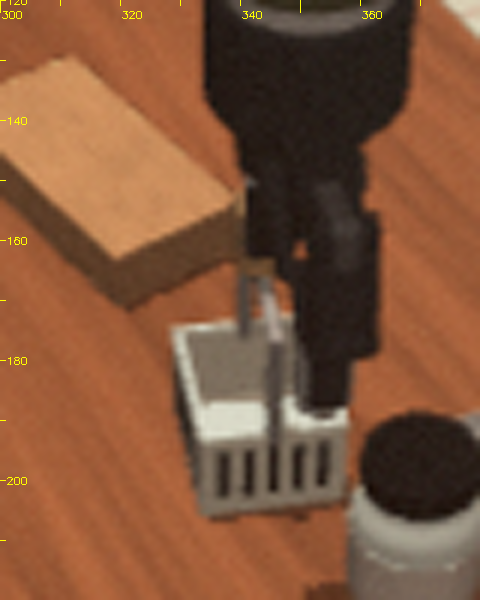

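View pics/l3.png

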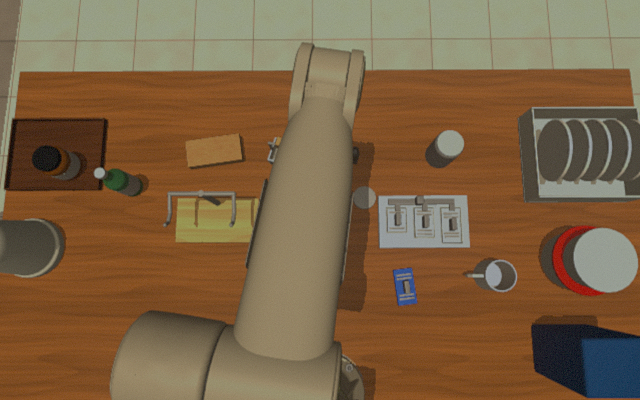

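Run:
```python
from h import *
S=lambda x,y:("side",(219.6+x/4,89.6+y/4)); T=lambda x,y:("top",(154.6+x/4,124.6+y/4))
r=rect(.07,.08,.05)
topo=[T(482,48),T(583,80),T(562,175),T(455,135)]
sid=[S(533,330),S(551,402),S(455,412),S(436,340)]
for nm,o,p in(("top",topo,r),("side",sid,r),("both",topo+sid,r+r),("grips",[T(504,66),S(498,250)],[(0,0,.156)]*2)):
    x,e=fit(p,o,[.671,.107,-.32]);print(nm,x.round(4),np.degrees(x[2]).round(1),e.round(2))
# stand refit half-pixel: hooks
print([px2w(*T(*u),z).round(4) for u,z in (((40,398),.19),((304,398),.19),((91,293),.012),((416,294),.012),((412,468),.012),((83,467),.012))])
print([proj("side",(.480,.3055+s*.082,.164)).round(1) for s in(1,-1)],[proj("side",(.448,.3055+s*.082,.192)).round(1) for s in(1,-1)])
```

```text
top [ 0.6727  0.108  -0.297 ] -17.0 0.79
side [ 0.6707  0.1127 -0.3256] -18.7 0.4
both [ 0.6713  0.1105 -0.3162] -18.1 0.86
grips [ 0.6717  0.1105 -0.32  ] -18.3 0.79
[array([0.4499, 0.3888, 0.19  ]), array([0.4493, 0.2253, 0.19  ]), array([0.5456, 0.4256, 0.012 ]), array([0.544, 0.187, 0.012]), array([0.4168, 0.1871, 0.012 ]), array([0.4183, 0.4247, 0.012 ])]
[array([242.2, 117.5]), array([261.9, 148.4])] [array([230.1, 112.3]), array([249.3, 143.5])]
```

Call:
servo_tool(
  increments=[
    {"claw":0,"x":0.45,"y":0.98,"z":0,"ax":0,"ay":0,"az":-0.06},
    {"claw":0,"x":0.45,"y":0.98,"z":0,"ax":0,"ay":0,"az":-0.06},
    {"claw":0,"x":0.45,"y":0.98,"z":0,"ax":0,"ay":0,"az":-0.06},
    {"claw":0,"x":0.45,"y":0.98,"z":0,"ax":0,"ay":0,"az":-0.06},
    {"claw":0,"x":0.45,"y":0.98,"z":0,"ax":0,"ay":0,"az":-0.04},
  ],
)

```text
clock: 33.05
tcp_pos: [0.6705, 0.105, 0.2101]
orientation: [-0.0, 0.159, 0.987, -0.0]
wrist_force: [0.6, -0.1, -0.4]
finger_gap: 0.0854
```

Call:
servo_tool(
  increments=[
    {"claw":0,"x":0,"y":0,"z":0,"ax":0,"ay":0,"az":0},
    {"claw":0,"x":0,"y":0,"z":0,"ax":0,"ay":0,"az":0},
    {"claw":0,"x":0,"y":0,"z":0,"ax":0,"ay":0,"az":0},
    {"claw":0,"x":0,"y":0,"z":0,"ax":0,"ay":0,"az":0},
  ],
)

```text
clock: 33.45
tcp_pos: [0.6703, 0.1031, 0.2104]
orientation: [-0.0, 0.159, 0.987, -0.0]
wrist_force: [-0.3, -0.0, -0.9]
finger_gap: 0.0852
```

Run:
```python
from h import *
s=env.read_camera("side"); print(env.get_state()["tcp_pos"])
crop(s,300,110,380,220,6,"pics/m2.png")
t=env.read_camera("top"); crop(t,250,110,360,180,7,"pics/m4.png")
```

```text
[0.67038291 0.10311472 0.21050379]
```

View pics/m2.png

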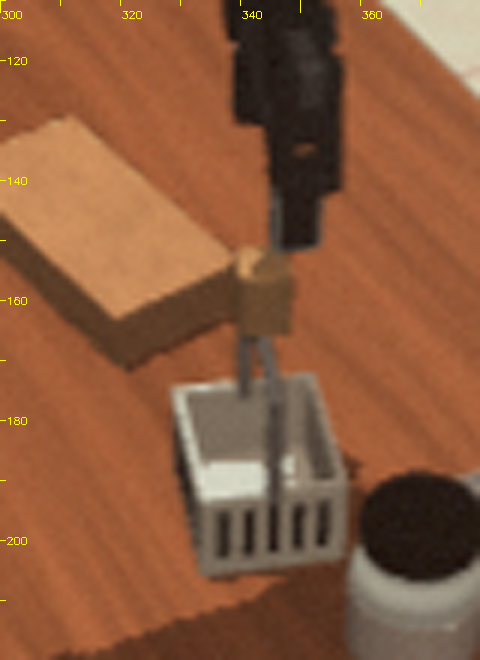

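Call:
servo_tool(
  increments=[
    {"claw":0,"x":0.05,"y":0.28,"z":-0.4,"ax":0,"ay":0,"az":0},
    {"claw":0,"x":0,"y":0,"z":-0.8,"ax":0,"ay":0,"az":0},
    {"claw":0,"x":0,"y":0,"z":-0.8,"ax":0,"ay":0,"az":0},
    {"claw":0,"x":0,"y":0,"z":-0.65,"ax":0,"ay":0,"az":0},
    {"claw":0.2,"x":0,"y":0,"z":0,"ax":0,"ay":0,"az":0},
  ],
)

```text
clock: 34.05
tcp_pos: [0.6699, 0.1113, 0.1405]
orientation: [-0.003, 0.159, 0.987, -0.0]
wrist_force: [-0.9, -0.1, -0.3]
finger_gap: 0.0731
```

Call:
servo_tool(
  increments=[
    {"claw":0.4,"x":0,"y":0,"z":0,"ax":0,"ay":0,"az":0},
    {"claw":0.5,"x":0,"y":0,"z":0,"ax":0,"ay":0,"az":0},
    {"claw":0.6,"x":0,"y":0,"z":0,"ax":0,"ay":0,"az":0},
    {"claw":0.8,"x":0,"y":0,"z":0,"ax":0,"ay":0,"az":0},
    {"claw":1,"x":0,"y":0,"z":0,"ax":0,"ay":0,"az":0},
  ],
)

```text
clock: 34.55
tcp_pos: [0.6727, 0.1114, 0.1453]
orientation: [0.001, 0.158, 0.987, 0.0]
wrist_force: [-0.0, 0.5, 3.5]
finger_gap: 0.0236
```

Call:
servo_tool(
  increments=[
    {"claw":1,"x":0,"y":0,"z":0,"ax":0,"ay":0,"az":0},
    {"claw":1,"x":0,"y":0,"z":0,"ax":0,"ay":0,"az":0},
    {"claw":1,"x":0,"y":0,"z":0,"ax":0,"ay":0,"az":0},
  ],
)

```text
clock: 34.85
tcp_pos: [0.6728, 0.1114, 0.1452]
orientation: [0.001, 0.158, 0.987, 0.0]
wrist_force: [1.7, 1.4, 5.0]
finger_gap: 0.0232
```

Call:
servo_tool(
  increments=[
    {"claw":1,"x":0,"y":0,"z":0.5,"ax":0,"ay":0,"az":0},
    {"claw":1,"x":0,"y":0,"z":0.8,"ax":0,"ay":0,"az":0},
    {"claw":1,"x":0,"y":0,"z":0.8,"ax":0,"ay":0,"az":0},
    {"claw":1,"x":0,"y":0,"z":0.8,"ax":0,"ay":0,"az":0},
    {"claw":1,"x":0,"y":0,"z":0.75,"ax":0,"ay":0,"az":0},
  ],
  newtons=60,
)

```text
clock: 35.35
tcp_pos: [0.6712, 0.1109, 0.2358]
orientation: [-0.001, 0.159, 0.987, -0.0]
wrist_force: [0.5, 0.0, -2.6]
finger_gap: 0.023
```

Call:
servo_tool(
  increments=[
    {"claw":1,"x":-0.5,"y":0,"z":0,"ax":0,"ay":0,"az":0.2},
    {"claw":1,"x":-0.8,"y":0,"z":0,"ax":0,"ay":0,"az":0.2},
    {"claw":1,"x":-0.9,"y":0,"z":0,"ax":0,"ay":0,"az":0.2},
    {"claw":1,"x":-0.9,"y":0,"z":0,"ax":0,"ay":0,"az":0.2},
    {"claw":1,"x":-0.9,"y":0,"z":0,"ax":0,"ay":0,"az":0.2},
  ],
)

```text
clock: 35.85
tcp_pos: [0.5702, 0.1108, 0.2349]
orientation: [-0.001, 0.089, 0.996, -0.0]
wrist_force: [-0.2, 0.0, -1.9]
finger_gap: 0.0229
```

Call:
servo_tool(
  increments=[
    {"claw":1,"x":-0.9,"y":0,"z":0,"ax":0,"ay":0,"az":0.2},
    {"claw":1,"x":-0.9,"y":0,"z":0,"ax":0,"ay":0,"az":0.2},
    {"claw":1,"x":-0.9,"y":0,"z":0,"ax":0,"ay":0,"az":0.2},
    {"claw":1,"x":-0.9,"y":0,"z":0,"ax":0,"ay":0,"az":0.2},
    {"claw":1,"x":-0.9,"y":0,"z":0,"ax":0,"ay":0,"az":0.2},
  ],
)

```text
clock: 36.35
tcp_pos: [0.4577, 0.1109, 0.2352]
orientation: [-0.001, 0.019, 1.0, -0.0]
wrist_force: [-0.2, 0.1, -1.3]
finger_gap: 0.0232
```

Call:
servo_tool(
  increments=[
    {"claw":1,"x":-0.9,"y":0,"z":0,"ax":0,"ay":0,"az":0.27},
    {"claw":1,"x":-0.9,"y":0,"z":0,"ax":0,"ay":0,"az":0},
    {"claw":1,"x":-0.6,"y":0,"z":0,"ax":0,"ay":0,"az":0},
    {"claw":1,"x":-0.3,"y":0,"z":0,"ax":0,"ay":0,"az":0},
    {"claw":1,"x":0,"y":0,"z":0,"ax":0,"ay":0,"az":0},
  ],
)

```text
clock: 36.85
tcp_pos: [0.3914, 0.1112, 0.2356]
orientation: [0.0, 0.001, 1.0, 0.0]
wrist_force: [1.0, 0.4, -2.1]
finger_gap: 0.023
```

Call:
servo_tool(
  increments=[
    {"claw":1,"x":0,"y":0.7,"z":0,"ax":0,"ay":0,"az":0},
    {"claw":1,"x":0,"y":1,"z":0,"ax":0,"ay":0,"az":0},
    {"claw":1,"x":0,"y":1,"z":0,"ax":0,"ay":0,"az":0},
    {"claw":1,"x":0,"y":1,"z":0,"ax":0,"ay":0,"az":0},
    {"claw":1,"x":0,"y":0.86,"z":0,"ax":0,"ay":0,"az":0},
  ],
)

```text
clock: 37.35
tcp_pos: [0.3931, 0.2266, 0.2353]
orientation: [0.0, 0.001, 1.0, 0.0]
wrist_force: [0.3, -0.6, -2.4]
finger_gap: 0.0232
```

Call:
servo_tool(
  increments=[
    {"claw":1,"x":0,"y":0,"z":0,"ax":0,"ay":0,"az":0},
    {"claw":1,"x":0,"y":0,"z":0,"ax":0,"ay":0,"az":0},
    {"claw":1,"x":0,"y":0,"z":0,"ax":0,"ay":0,"az":0},
    {"claw":1,"x":0,"y":0,"z":0,"ax":0,"ay":0,"az":0},
  ],
)

```text
clock: 37.75
tcp_pos: [0.3922, 0.2245, 0.2353]
orientation: [-0.0, 0.001, 1.0, -0.0]
wrist_force: [0.8, -0.2, -1.1]
finger_gap: 0.0234
```

Run:
```python
from h import *
s=env.read_camera("side"); print(env.get_state()["tcp_pos"])
crop(s,190,60,320,220,5-1,"pics/n2.png")
t=env.read_camera("top"); crop(t,150,150,310,260,5,"pics/n4.png")
print(proj("side",(.3914,.225,.2356-.1452+.112)),proj("side",(.448,.2245,.192)))
```

```text
[0.3921705  0.22450989 0.23535683]
[227.6673823  146.24947199] [249.12802392 143.28743495]
```

View pics/n2.png

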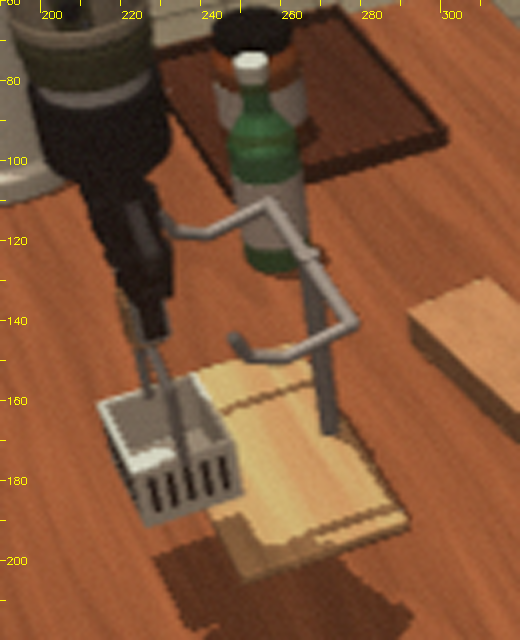

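View pics/n4.png

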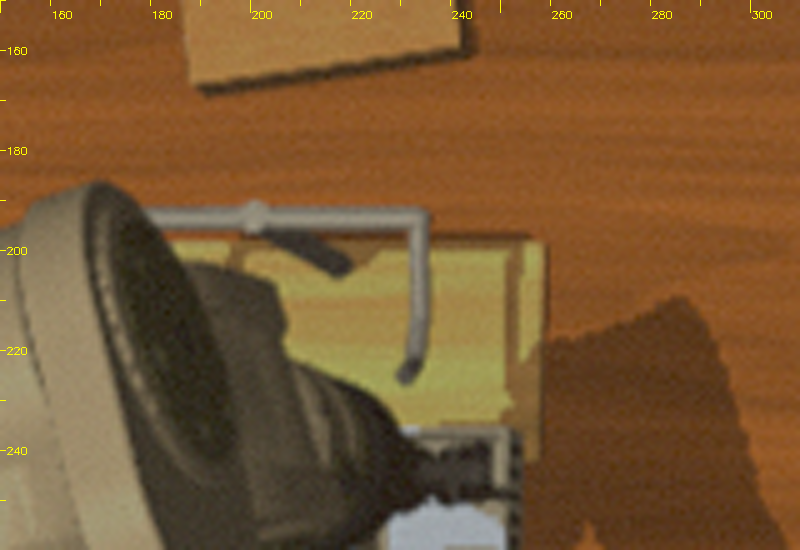

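Call:
servo_tool(
  increments=[
    {"claw":1,"x":0.4,"y":0,"z":0,"ax":0,"ay":0,"az":0},
    {"claw":1,"x":0.5,"y":0,"z":0,"ax":0,"ay":0,"az":0},
    {"claw":1,"x":0.5,"y":0,"z":0,"ax":0,"ay":0,"az":0},
    {"claw":1,"x":0.5,"y":0,"z":0,"ax":0,"ay":0,"az":0},
    {"claw":1,"x":0.5,"y":0,"z":0,"ax":0,"ay":0,"az":0},
  ],
)

```text
clock: 38.35
tcp_pos: [0.4534, 0.2251, 0.2351]
orientation: [-0.0, 0.001, 1.0, 0.0]
wrist_force: [0.3, -0.1, -1.7]
finger_gap: 0.0231
```

Call:
servo_tool(
  increments=[
    {"claw":1,"x":0.5,"y":0,"z":0,"ax":0,"ay":0,"az":0},
    {"claw":1,"x":0.4,"y":0,"z":0,"ax":0,"ay":0,"az":0},
    {"claw":1,"x":0.2,"y":0,"z":0,"ax":0,"ay":0,"az":0},
    {"claw":1,"x":0,"y":0,"z":0,"ax":0,"ay":0,"az":0},
    {"claw":1,"x":0,"y":0,"z":0,"ax":0,"ay":0,"az":0},
  ],
)

```text
clock: 38.85
tcp_pos: [0.4791, 0.2251, 0.2352]
orientation: [-0.0, 0.001, 1.0, -0.0]
wrist_force: [-0.2, -0.1, -1.9]
finger_gap: 0.0232
```

Run:
```python
from h import *
s=env.read_camera("side"); print(env.get_state()["tcp_pos"],env.get_state()["wrist_force"])
crop(s,200,80,310,210,5,"pics/o2.png")
```

```text
[0.47892123 0.22516129 0.23528554] [-0.19221744  0.08761208 -2.91786269]
```

View pics/o2.png

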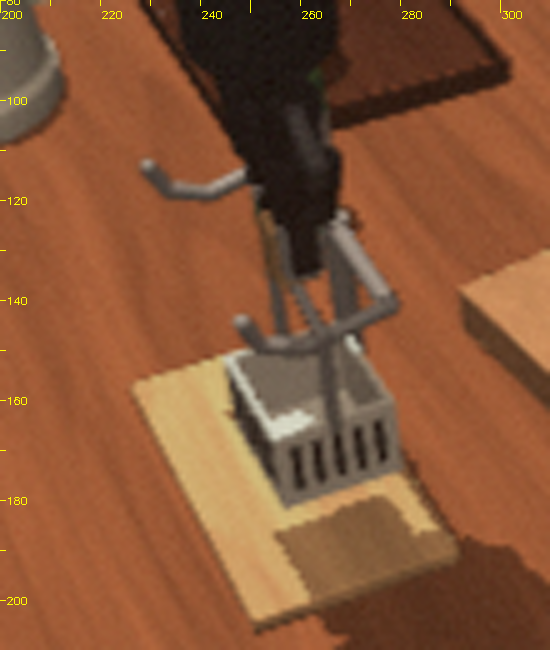

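Call:
servo_tool(
  increments=[
    {"claw":1,"x":0.03,"y":0,"z":-0.4,"ax":0,"ay":0,"az":0},
    {"claw":1,"x":0.03,"y":0,"z":-0.5,"ax":0,"ay":0,"az":0},
    {"claw":1,"x":0,"y":0,"z":-0.3,"ax":0,"ay":0,"az":0},
    {"claw":1,"x":0,"y":0,"z":-0.1,"ax":0,"ay":0,"az":0},
    {"claw":1,"x":0,"y":0,"z":-0.08,"ax":0,"ay":0,"az":0},
  ],
)

```text
clock: 39.4
tcp_pos: [0.4805, 0.2251, 0.2002]
orientation: [-0.001, 0.001, 1.0, -0.0]
wrist_force: [0.4, -0.5, -2.2]
finger_gap: 0.0231
```

Call:
servo_tool(
  increments=[
    {"claw":1,"x":0,"y":0,"z":-0.06,"ax":0,"ay":0,"az":0},
    {"claw":1,"x":0,"y":0,"z":-0.06,"ax":0,"ay":0,"az":0},
    {"claw":1,"x":0,"y":0,"z":0,"ax":0,"ay":0,"az":0},
  ],
)

```text
clock: 39.7
tcp_pos: [0.4813, 0.2253, 0.1983]
orientation: [0.001, 0.001, 1.0, 0.0]
wrist_force: [0.4, 0.1, -1.5]
finger_gap: 0.0228
```

Call:
servo_tool(
  increments=[
    {"claw":1,"x":0,"y":0,"z":-0.06,"ax":0,"ay":0,"az":0},
    {"claw":1,"x":0,"y":0,"z":0,"ax":0,"ay":0,"az":0},
    {"claw":1,"x":0,"y":0,"z":0,"ax":0,"ay":0,"az":0},
  ],
)

```text
clock: 40.0
tcp_pos: [0.4815, 0.2254, 0.1979]
orientation: [0.001, 0.001, 1.0, 0.0]
wrist_force: [-1.6, -0.7, 6.9]
finger_gap: 0.0232
```

Call:
servo_tool(
  increments=[
    {"claw":1,"x":0,"y":0,"z":-0.04,"ax":0,"ay":0,"az":0},
    {"claw":1,"x":0,"y":0,"z":0,"ax":0,"ay":0,"az":0},
  ],
)

```text
clock: 40.2
tcp_pos: [0.4816, 0.2254, 0.1978]
orientation: [0.002, 0.001, 1.0, 0.001]
wrist_force: [-4.4, -1.4, 10.4]
finger_gap: 0.0229
```

Call:
servo_tool(
  increments=[
    {"claw":1,"x":0,"y":0,"z":0.07,"ax":0,"ay":0,"az":0},
    {"claw":0.6,"x":0,"y":0,"z":0,"ax":0,"ay":0,"az":0},
    {"claw":0.4,"x":0,"y":0,"z":0,"ax":0,"ay":0,"az":0},
    {"claw":0.2,"x":0,"y":0,"z":0,"ax":0,"ay":0,"az":0},
    {"claw":0.1,"x":0,"y":0,"z":0,"ax":0,"ay":0,"az":0},
  ],
  newtons=30,
)

```text
clock: 40.7
tcp_pos: [0.4809, 0.2251, 0.1968]
orientation: [-0.0, 0.001, 1.0, -0.0]
wrist_force: [0.2, -0.3, -0.4]
finger_gap: 0.0755
```

Call:
servo_tool(
  increments=[
    {"claw":0,"x":0,"y":0,"z":0,"ax":0,"ay":0,"az":0},
    {"claw":0,"x":0,"y":0,"z":0,"ax":0,"ay":0,"az":0},
    {"claw":0,"x":0,"y":0,"z":0.6,"ax":0,"ay":0,"az":0},
    {"claw":0,"x":0,"y":0,"z":0.9,"ax":0,"ay":0,"az":0},
    {"claw":0,"x":0,"y":0,"z":1,"ax":0,"ay":0,"az":0},
  ],
)

```text
clock: 41.2
tcp_pos: [0.4804, 0.225, 0.2596]
orientation: [-0.001, 0.001, 1.0, -0.0]
wrist_force: [1.2, 0.7, -0.7]
finger_gap: 0.0856
```

Call:
servo_tool(
  increments=[
    {"claw":0,"x":-0.2,"y":-0.8,"z":1,"ax":0,"ay":0,"az":0},
    {"claw":0,"x":-0.2,"y":-1,"z":0,"ax":0,"ay":0,"az":0},
    {"claw":0,"x":-0.2,"y":-1,"z":0,"ax":0,"ay":0,"az":0},
    {"claw":0,"x":-0.2,"y":-1,"z":0,"ax":0,"ay":0,"az":0},
    {"claw":0,"x":-0.2,"y":-1,"z":0,"ax":0,"ay":0,"az":0},
  ],
)

```text
clock: 41.7
tcp_pos: [0.4557, 0.1043, 0.2847]
orientation: [0.0, 0.001, 1.0, 0.0]
wrist_force: [-1.0, 0.0, -0.2]
finger_gap: 0.0853
```

Run:
```python
from h import *
s=env.read_camera("side"); cv2.imwrite("pics/p1.png",s[:,:,::-1]); crop(s,200,80,310,210,4,"pics/p2.png"); crop(s,290,270,420,400,6,"pics/p3.png")
t=env.read_camera("top"); cv2.imwrite("pics/p4.png",t[:,:,::-1])
crop(t,370,185,480,255,7,"pics/p5.png"); print(env.get_state()["tcp_pos"])
```

```text
[0.45542231 0.1032045  0.28472692]
```

View pics/p1.png

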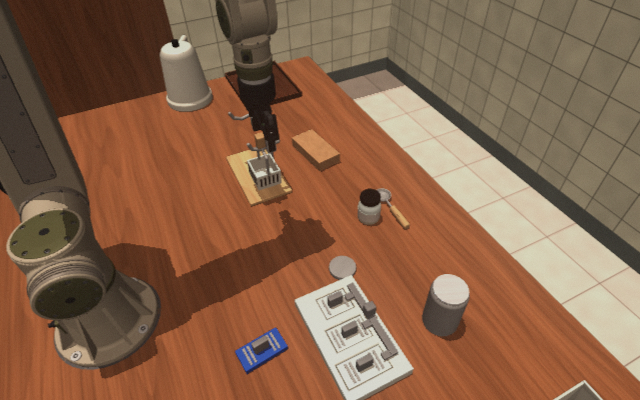

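View pics/p2.png

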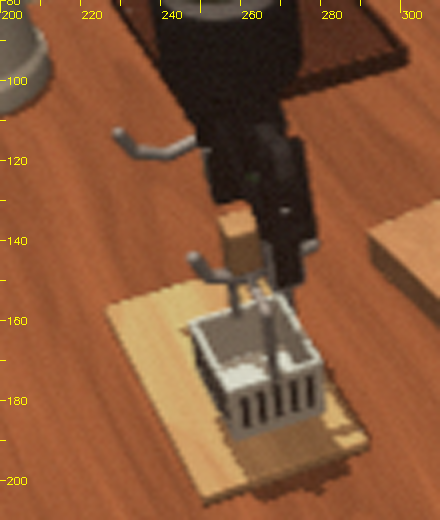

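View pics/p4.png

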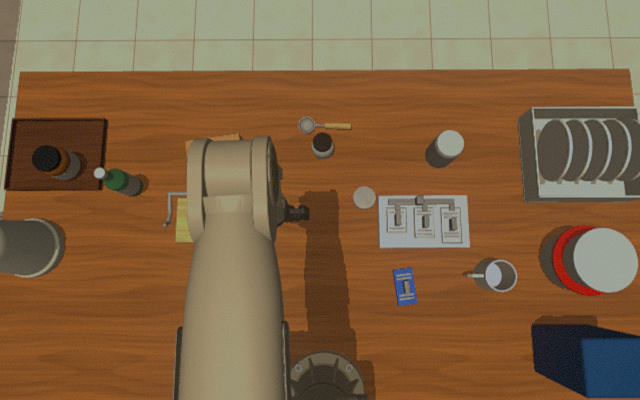

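View pics/p3.png

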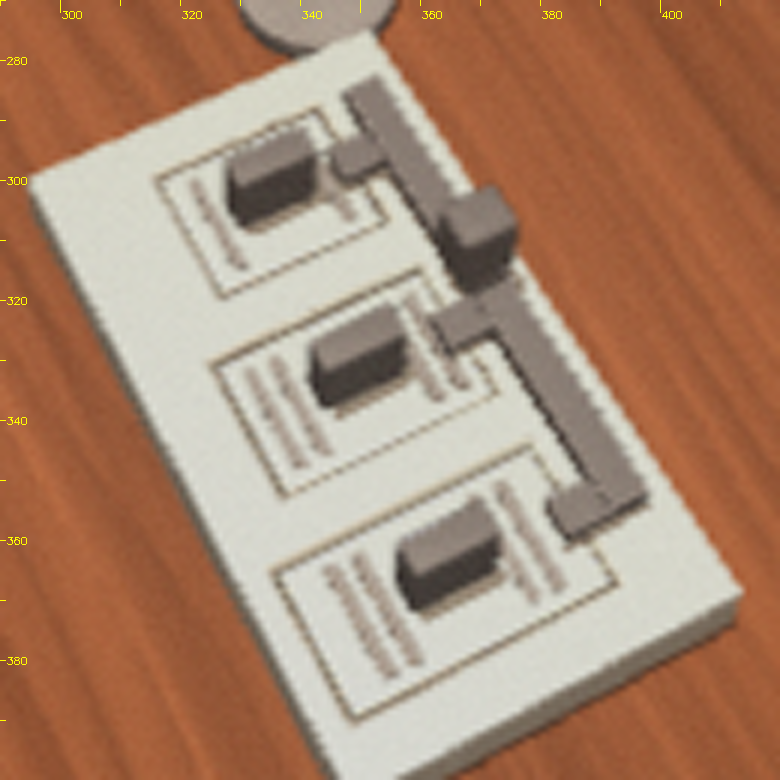

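View pics/p5.png

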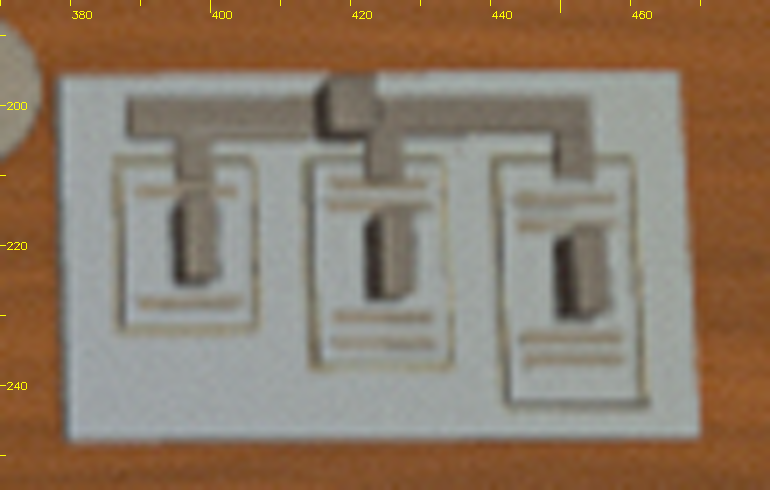

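Call:
servo_tool(
  increments=[
    {"claw":0,"x":-0.2,"y":-1,"z":0,"ax":0,"ay":0,"az":0},
    {"claw":0,"x":0,"y":-1,"z":0,"ax":0,"ay":0,"az":0},
    {"claw":0,"x":0,"y":-1,"z":0,"ax":0,"ay":0,"az":0},
    {"claw":0,"x":0,"y":-1,"z":0,"ax":0,"ay":0,"az":0},
    {"claw":0,"x":0,"y":-1,"z":0,"ax":0,"ay":0,"az":0},
  ],
)

```text
clock: 42.3
tcp_pos: [0.4512, -0.0202, 0.2847]
orientation: [0.0, 0.0, 1.0, 0.0]
wrist_force: [0.8, 0.4, -0.2]
finger_gap: 0.0855
```

Call:
servo_tool(
  increments=[
    {"claw":0,"x":0,"y":0,"z":0,"ax":0,"ay":0,"az":0},
    {"claw":0,"x":0,"y":0,"z":0,"ax":0,"ay":0,"az":0},
    {"claw":0,"x":0,"y":0,"z":0,"ax":0,"ay":0,"az":0},
    {"claw":0,"x":0,"y":0,"z":0,"ax":0,"ay":0,"az":0},
    {"claw":0,"x":0,"y":0,"z":0,"ax":0,"ay":0,"az":0},
  ],
)

```text
clock: 42.8
tcp_pos: [0.4509, -0.0191, 0.2846]
orientation: [-0.0, 0.0, 1.0, 0.0]
wrist_force: [0.4, 0.5, 0.6]
finger_gap: 0.0856
```

Run:
```python
from h import *
s=env.read_camera("side"); crop(s,200,80,310,210,4,"pics/q2.png")
t=env.read_camera("top"); cv2.imwrite("pics/q4.png",t[:,:,::-1]); crop(t,150,120,310,260,4,"pics/q5.png"); print(env.get_state()["tcp_pos"])
```

```text
[ 0.45093223 -0.0192904   0.28460171]
```

View pics/q2.png

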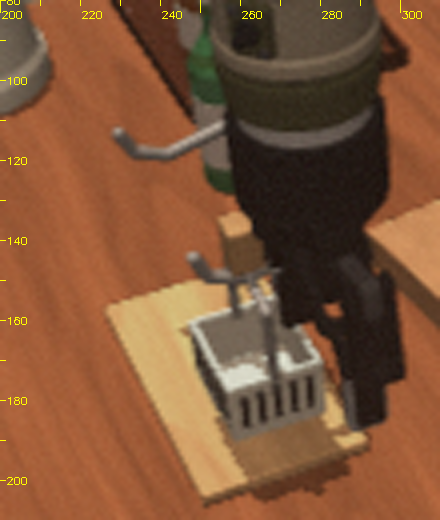

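View pics/q5.png

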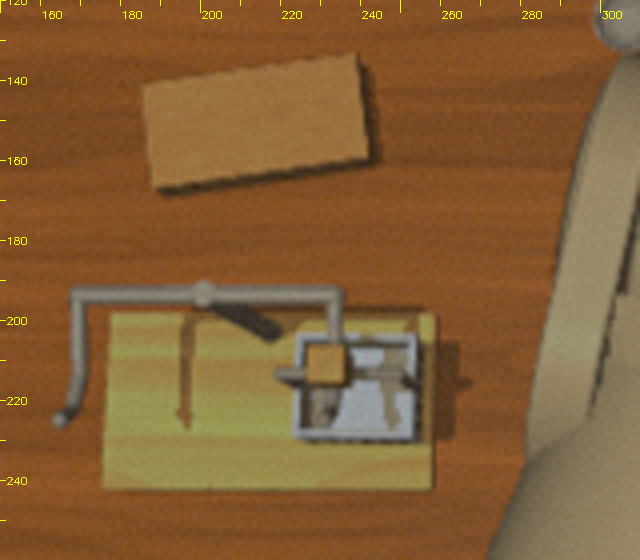

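The basket hangs still on the right hook, with its block at about (228,210) and its shadow gap visible. The lock teeth cover all three recess ends. I'm handing in.

Run:
```python
from workcell import env
print(env.hand_in())
```

```text
the job is handed in; nothing more can be done
None
```

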